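Clamp the microplate on the slant rest

ROBOT

A 7-joint arm with a two-finger parallel gripper is mounted at the origin on a cart in front of the work surface, level with it; the furniture and walls round the work are solid. World frame = base frame: x ahead of the robot, y to its left, z up, the work surface at z = 0. Lengths are in m, angles in rad, forces in N, time in s.
With the tool pointing down it reaches from about 0.425 to 0.875 m from the base axis. Payload 4.7 kg.
Tool frame: the origin (TCP) lies between the finger pads; the fingertips stand 14 mm ahead of it and the grasp point (between the pads) lies 5 mm behind it; z points along the fingers, y is the line along which they close (so a half turn about z gives the same grasp; the last joint's range is limited). The gripper opens to 87 mm and grips with 3 to 60 N. Pads are 19 mm wide; open, the fingers measure 117 mm over their backs; the gripper's body (75 mm by 190 mm) begins 51 mm behind the grasp point.
Start: joints at [-1.123, 0.321, -0.07, 1.45, 0.023, 1.371, -0.057], TCP at [0.273, 0.59, 0.237] pointing down, gripper open.
Joint ranges: [-2.86, 2.86], [-0.3, 2.09], [-1.38, 1.24], [0.06, 2.45], [-1.56, 4.7], [0.09, 2.05], [-2.69, 2.69]. Speed limits (rad/s): [2.57, 2.57, 3.14, 3.14, 3.14, 3.14, 3.14].

INTERFACE

Orientations are given as a rotation vector (axis times angle).
In Python, from bench import ctrl gives the robot as it stands.
- The arm moves only by the tool step_arm, never from a script. Its argument "commands" is a list of rows, each an object with "travel": the shift along the tool's x, y, z in m, a list of three; "turn": the turn, a rotation vector about the tool's x, y, z in degrees, a list of three. A call has 1 to 5 rows; each row is the pose to reach, as a shift and turn from the pose commanded when the call began, along the tool's axes at that moment; what a row does not reach only later rows make up. A row lasts 1/10 s, in which the tool goes at most 50 mm and 8.59 degrees, less where a joint would pass 70% of its speed; a pose out of reach is approached as far as the arm can. A call with a gripper value outside its range is refused whole. "gripper" is the opening, from 0 (shut) to 1 (fully open), set as the call begins (left out, the last holds). The fingers move at their own pace and stop on an object; "force" is the grip in N (left out, the last holds). Time passes only in rows, so rows that repeat a pose let the fingers close. It gives the time, the measured TCP pose, the force, the opening and the grip force at its end, in the units of the state.
- ctrl.get_state(): the state, without advancing time (a new reading comes with each control period).
- ctrl.get_image(name): name is "side" or "top" or "wrist"; returns the picture (400x640x3 uint8, red, green, blue); there is no depth.
- ctrl.camera_model(name): a dict with "fx", "fy", "cx", "cy" (pixels), "k1" (the pictures are not rectified: a ray, as slopes to the right and down, at radius r is drawn at 1 + k1 r^2 times it, then the intrinsics apply), "R" (3x3) and "t" (3): a world point X has camera coordinates R X + t; the wrist camera has in their place "T_tool_cam" (4x4, takes a point from camera to tool coordinates, whose origin is the TCP and whose axes are the flange's). Camera axes: x right, y down, z forward; pixel columns grow to the right and rows downward; lengths in m; the calibration is good to about 2 mm. A picture is of the moment at which its call begins: read the wrist's pose just before it. camera_model takes no time and is no camera call.
- ctrl.close_job(): hands the job in; it is judged then, once.
The state is a dict: "time": time; "joint_positions": joint angles; "qd": joint speeds; "joint_torque": joint torques, N m; "position": TCP position; "tool_rot": TCP orientation; "ft_force": force on the tool from outside, world axes, zero at the start; "torque": the same for the moment, N m; "grip_width": opening from 0.0 (shut) to 1.0 (fully open); "grip_force": force on a finger pad.
Only numpy, scipy, OpenCV 4.12 (cv2) and the standard library are available. Lean on these libraries where they do the work, as an engineer would, in place of code of your own. Each camera call takes 0.05 s, during which the arm holds its last target. There are 200 camera calls.

TASK

The microplate lies loose on the slant rest. Fit the loose crank over the hexagon hidden in the black collar, turn the cam until its nose points straight at the blue jaw, so that the jaw clamps the plate against its stop, then take the crank off again and stand it upright on the bench pad, clear of the rest. Leave the plate lying on the rest, do not let the crank fall over, and do not knock over or shove the bottles and the jar standing round it.

Things in the scene. Friction and masses are not known exactly. Their poses are not given: they have to be found in the camera images.
- crank: loose steel crank with black knob, about 0.32 kg, standing on its socket; origin: centre of its lower end, z up its axis, x along its arm. Hexagon socket 23.6 mm across flats, 22 mm deep, opens downward; outside of the socket: hexagon 34 mm across flats, z 0 to 34 mm. All its hexagons have flats facing x and every 60 degrees. Arm 15 mm wide, z 26 to 35 mm, out to x = 82 mm
- crank_head (a point): centre of the crank's solid hexagon head, 56 mm above the crank's lower end on its axis: 30 mm across flats, z 34 to 70 mm above the lower end, flats facing the crank's x and every 60 degrees; a good place to grip
- crank_knob (a point): middle of the crank's upright black knob, diameter 20 mm, at x = 72 mm on the arm, z 36 to 74 mm above the crank's lower end
- spindle (a point): on the cam's axis, on the round shoulder at the foot of its hexagon, where the crank's lower end rests when home (origins together, z along z). z: along the axis, out of the deck, 30 degrees from vertical, leaning to the low side of the rest; x: up the slope; y: across it, to jaw and plate. The hexagon, 22 mm across flats, rises 14 mm, then tapers over 7 mm to 18 mm. Deck 24 mm below
- collar_mouth (a point): centre of the mouth of the fixed black guard collar round the hexagon (bore 43 mm, outside 50 mm); 24 mm along z from point spindle, 3 mm above the hexagon's tip. Axes as the spindle's. Nothing on the rest stands higher over the deck than the collar (48 mm)
- cam (a joint): angle of the lobed steel cam about the spindle's z, rad, anticlockwise from above; endless, stays where left (friction 0.12 N m, torque under 0.5 N m). 0: nose (red top, 37.5 mm from the axis) along the spindle's -y, away from the jaw; pi or -pi: nose squarely on the jaw, meeting it about 1 rad before. At 0 the hexagon's flats face the spindle's x and every 60 degrees, turning with it
- jaw (a joint): travel of the blue jaw (70 x 16 x 14 mm, the cam's sprung follower, sliding between two guides) towards the plate, m: 0 drawn back by its spring, about 0.012 with the cam's nose squarely on it
- pad: black rubber pad, 60 mm wide, 8 mm thick, sprung (gives up to 5 mm) on the plate side of the blue jaw; carried by the jaw. Origin in its middle at deck level; axes as the spindle's
- plate: white 96-well plate, 122 x 85 x 16 mm, loose on the deck, lower long edge on the rest's lip; origin: centre of its underside, z out of the deck, x (long side) along the spindle's y. Up to 5 mm play to the metal stop at its far end; the jaw slides it there
- plate_rest: pale grey-blue slant rest, fixed, 136 x 236 mm, deck sloping 30 degrees; origin on the bench under the deck's middle, x horizontal, uphill. Deck's middle 52 mm high, rear edge 86 mm; sides at y = -114 and +122 mm. Cam axis at y = -69 mm, plate and stop on the +y side
- buffer_bottle: clear bottle with blue cap, diameter 52 mm, 105 mm high; origin at the centre of its foot
- orange_label_bottle: clear bottle, white ribbed cap, label with an orange stripe, 63 mm wide, 136 mm high; origin at the centre of its foot
- sample_jar: white jar with an orange lid, diameter 57 mm, 65 mm high; origin at the centre of its foot
Things that resemble listed ones, but are neither listed nor needed, are in the scene too. Of the things that look like the sample_jar, take the one that is farthest to the robot's left at the start.

How it is judged:
By the outcome, as a careful person would: the job done as asked, in the order asked, and still so for the second after the job is handed in, with the robot touching nothing.
It also fails if it takes over 58 s, if anything falls off the work surface, if the arm or the gripper's body presses on something with over 40 N, if the wrist force passes 120 N, or if a joint passes its speed limit or range.

## Working session

There is one attempt and no reset: what is moved stays moved. The work goes in short steps, Python scripts to look and compute and a tool call to move; the robot and the scene stay as the last step left them, time stands still between calls to the robot, and variables do not carry over. Pictures are saved under pics/ and viewed, at most 10 in all, crops included, and the job is handed in when it is done.

Besides the shell and the picture viewer there is one more tool, called after "Request:" as name([rows], argument=value, ...), one row to a line, values as JSON. step_arm: Moves the arm, as the interface text tells. Its arguments: {"type":"object","properties":{"commands":{"type":"array"},"gripper":{"type":"number"},"force":{"type":"number"}},"required":["commands"]}

```bash
ls; mkdir -p pics; python3 - <<'E'
from bench import ctrl
import cv2,numpy as np
s=ctrl.get_state();print({k:np.round(v,3) for k,v in s.items()})
for n in("side","top","wrist"):
    im=ctrl.get_image(n);cv2.imwrite(f"pics/{n}0.png",im[:,:,::-1])
    print(n,{k:np.round(v,4).tolist() for k,v in ctrl.camera_model(n).items()})
E
```

```text
pics
{'time': np.float64(0.0), 'joint_positions': array([-1.123,  0.322, -0.07 ,  1.452,  0.023,  1.371, -0.057]), 'qd': array([ 0.002, -0.001, -0.003,  0.   ,  0.   , -0.   ,  0.002]), 'joint_torque': array([-0.0000e+00, -4.9129e+01, -4.0400e-01, -3.1253e+01, -6.4000e-02,
        4.3000e-02,  0.0000e+00]), 'position': array([0.273, 0.589, 0.235]), 'tool_rot': array([-6.760e-01, -3.068e+00,  3.000e-03]), 'ft_force': array([-0.573, -0.434, -0.78 ]), 'torque': array([-0.018,  0.049, -0.038]), 'grip_force': np.float64(0.0), 'grip_width': np.float64(1.001)}
side {'fx': 376.1234, 'fy': 376.1234, 'cx': 317.4986, 'cy': 202.8506, 'k1': -0.0917, 'R': [[-0.9948, 0.1008, 0.0113], [0.0331, 0.4281, -0.9031], [-0.0958, -0.8981, -0.4292]], 't': [0.5262, 0.1121, 0.8818]}
top {'fx': 430.0222, 'fy': 430.0222, 'cx': 321.311, 'cy': 200.8694, 'k1': -0.0489, 'R': [[0.0175, -0.9995, -0.0249], [-0.9946, -0.0148, -0.1027], [0.1023, 0.0265, -0.9944]], 't': [-0.071, 0.5419, 0.9293]}
wrist {'fx': 326.3806, 'fy': 326.3806, 'cx': 319.9107, 'cy': 196.6133, 'k1': -0.0489, 'T_tool_cam': [[0.0005, -0.952, -0.3061, 0.0851], [1.0, 0.0007, -0.0003, -0.0007], [0.0005, -0.3061, 0.952, -0.1476], [0.0, 0.0, 0.0, 1.0]]}
```

View pics/top0.png

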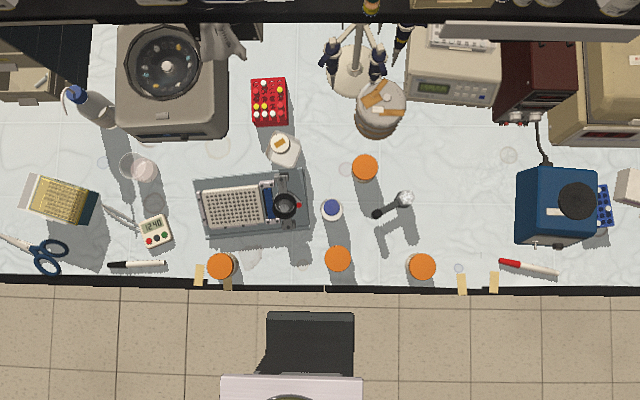

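View pics/side0.png

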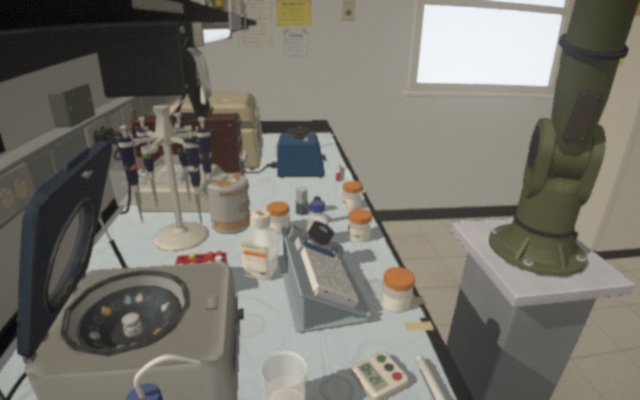

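Top view: the crank head is at about (405,198) with its knob at (377,213). The rest's collar is at (285,205), with the red nose to its right at (299,205), so the cam is near 0. The blue-cap buffer bottle is at (332,208) and the orange-label bottle at (283,150). There are four orange lids, at (220,265), (337,259), (422,266) and (365,167). The leftmost, (220,265), fits sample_jar. I'll avoid all four.

```bash
cat > h.py <<'E'
import numpy as np,cv2
from scipy.spatial.transform import Rotation as Ro
from bench import ctrl
def cam(n,st=None):
    m=ctrl.camera_model(n);K=np.array([[m['fx'],0,m['cx']],[0,m['fy'],m['cy']],[0,0,1]]);d=np.array([m['k1'],0,0,0.])
    if n=='wrist':
        W=pose(st)@np.array(m['T_tool_cam']);R=W[:3,:3].T;t=-R@W[:3,3]
    else: R=np.array(m['R']);t=np.array(m['t'])
    return K,d,R,t
def pose(st):
    T=np.eye(4);T[:3,:3]=Ro.from_rotvec(st['tool_rot']).as_matrix();T[:3,3]=st['position'];return T
def rays(c,px):
    K,d,R,t=c;u=cv2.undistortPoints(np.array(px,float).reshape(-1,1,2),K,d)[:,0]
    D=np.c_[u,np.ones(len(u))]@R;return -R.T@t,D/np.linalg.norm(D,axis=1)[:,None]
def onplane(c,px,p0,n=(0,0,1)):
    o,D=rays(c,px);n=np.array(n,float);return o+D*((np.array(p0)-o)@n/(D@n))[:,None]
def onz(c,px,z): return onplane(c,px,(0,0,z))
def proj(c,X):
    K,d,R,t=c;return cv2.projectPoints(np.array(X,float).reshape(-1,3),cv2.Rodrigues(R)[0],t,K,d)[0][:,0]
def toolR(yv,zv):
    z=np.array(zv,float);z/=np.linalg.norm(z);y=np.array(yv,float);y-=z*(y@z);y/=np.linalg.norm(y);return np.c_[np.cross(y,z),y,z]
def rel(T0,p,R):  # travel(mm), turn(deg) from T0
    return np.round(T0[:3,:3].T@(np.array(p)-T0[:3,3])*1e3,1),np.round(Ro.from_matrix(T0[:3,:3].T@R).as_rotvec(degrees=True),1)
E
python3 - <<'E'
from h import *
c=cam('top')
im=cv2.imread('pics/top0.png')
cv2.imwrite('pics/crop1.png',cv2.resize(im[130:290,180:440],None,fx=3,fy=3,interpolation=cv2.INTER_CUBIC))
for n,p,z in [('head',(405,198),.07),('knob',(377,213),.074),('buf',(332,208),.105),('orl',(283,146),.136),('j1',(220,265),.065),('j2',(337,259),.065),('j3',(422,266),.065),('j4',(365,167),.065),('collar',(286,206),.1),('nose',(299,205),.09)]:
    print(n,onz(c,[p],z)[0].round(3))
E
```

```text
head [ 0.547 -0.241  0.07 ]
knob [ 0.514 -0.181  0.074]
buf [ 0.521 -0.086  0.105]
orl [0.641 0.014 0.136]
j1 [0.399 0.149 0.065]
j2 [ 0.416 -0.098  0.065]
j3 [ 0.405 -0.277  0.065]
j4 [ 0.614 -0.156  0.065]
collar [0.524 0.008 0.1  ]
nose [ 0.527 -0.018  0.09 ]
```

View pics/crop1.png

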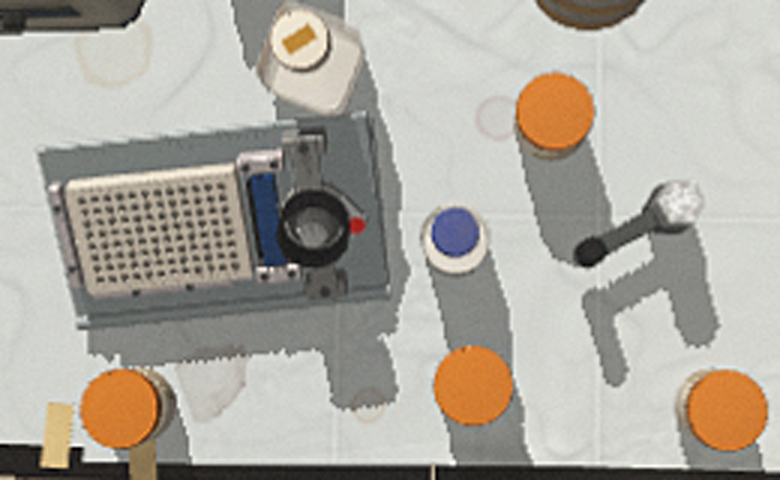

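```bash
python3 - <<'E'
from h import *
c=cam('top')
px=lambda x,y:(180+x/3-.33,130+y/3-.33)
A=onz(c,[px(38,150),px(368,113)],.086);B=onz(c,[px(78,325),px(390,295)],.018)
print(A,B)
d1=A[0]-A[1];d2=B[0]-B[1];print(np.degrees(np.arctan2(-d1[0],d1[1])),np.degrees(np.arctan2(-d2[0],d2[1])),np.linalg.norm(d1),np.linalg.norm(d2))
yaw=np.arctan2(-(d1+d2)[0],(d1+d2)[1]);
X=np.array([np.cos(yaw),np.sin(yaw),0]);Y=np.array([-np.sin(yaw),np.cos(yaw),0])
O=(A.mean(0)+B.mean(0))/2; O-=Y*4e-3; O[2]=.052
sx=np.cos(np.pi/6)*X+[0,0,.5];sz=np.cross(sx,Y)
M=onplane(c,[px(314,227)],O+.048*sz,sz)[0]
print('yaw',np.degrees(yaw),'O',O,'mouth',M,'spindle',M-.024*sz,'local y',(M-O)@Y,'local s',(M-O)@sx)
h=onz(c,[px(682,202)],.07)[0];k=onz(c,[px(591,251)],.074)[0]
print(h,k,np.linalg.norm((h-k)[:2]),np.degrees(np.arctan2(*(k-h)[1::-1])))
T0=pose(ctrl.get_state())
np.savez('est.npz',yaw=yaw,M=M,sz=sz,sx=sx,Y=Y,O=O)
R=toolR(sx,-sz); p=M+.12*sz
print(rel(T0,p,R),p)
# vertical waypoint
for a in (40,0): 
    pass
E
```

```text
[[ 0.57801644  0.21076779  0.086     ]
 [ 0.60726308 -0.02259862  0.086     ]] [[ 0.45604922  0.19665435  0.018     ]
 [ 0.48259133 -0.03706585  0.018     ]]
7.143349331303873 6.478958110000212 0.23519193774770894 0.23522248749127872
yaw 6.811132146899424 O [0.53145441 0.08296765 0.052     ] mouth [0.52516035 0.01181806 0.09894564] spindle [0.53707566 0.01324122 0.07816103] local y -0.06990099362536469 local s 0.01075284619144572
[ 0.54945788 -0.24485156  0.07      ] [ 0.51348947 -0.18037902  0.074     ] 0.0738270675182016 119.15659732303087
(array([-420.4, -449.6,   33.5]), array([-27.4, -15.2,  57. ])) [0.4655838  0.00470224 0.20286869]
```

Request:
step_arm([
  {"travel":[-28,-30,2],"turn":[0,0,4]},
  {"travel":[-56,-60,4],"turn":[0,0,9]},
  {"travel":[-84,-90,5],"turn":[0,0,14]},
  {"travel":[-112,-120,5],"turn":[0,0,20]},
  {"travel":[-140,-150,5],"turn":[0,0,26]},
])

```text
time: 0.65
position: [0.3514, 0.3503, 0.2266]
tool_rot: [-1.355, -2.834, 0.0]
ft_force: [0.6, 0.1, 0.1]
grip_width: 0.997
grip_force: 0.0
```

```bash
cat > goto.py <<'E'
from h import *
e=np.load('est.npz');M,sz,sx,Y=e['M'],e['sz'],e['sx'],e['Y']
def spin(a,d,M=M): # tool y at angle a deg in spindle frame, TCP at distance d above mouth along axis
    a=np.radians(a);return M+d*sz,toolR(np.cos(a)*sx+np.sin(a)*Y,-sz)
def show(p,R):
    s=ctrl.get_state();T=pose(s);print('t',round(float(s['time']),2),'q',np.round(s['joint_positions'],2),'at',T[:3,3].round(4),'F',np.round(s['ft_force'],1),'w',round(float(s['grip_width']),3));print('need',*rel(T,p,R))
E
python3 - <<'E'
from goto import *
show(*spin(0,.12))
E
```

```text
t 0.65 q [-0.92 -0.    0.09  1.84  0.    1.3  -0.16] at [0.3514 0.3503 0.2266] F [0.6 0.1 0.1] w 0.997
need [-340.6 -128.1   23.7] [-29.2  -8.4  31.4]
```

Request:
step_arm([
  {"travel":[0,0,0],"turn":[0,0,0]},
  {"travel":[0,0,0],"turn":[0,0,0]},
])

```text
time: 0.85
position: [0.3516, 0.3515, 0.2271]
tool_rot: [-1.352, -2.835, -0.001]
ft_force: [0.1, 0.6, 0.5]
grip_width: 0.999
grip_force: 0.0
```

```bash
python3 - <<'E'
from goto import *
show(*spin(0,.12))
E
```

```text
t 0.85 q [-0.93  0.    0.09  1.84 -0.    1.3  -0.16] at [0.3516 0.3515 0.2271] F [0.1 0.6 0.5] w 0.999
need [-341.3 -129.8   23.9] [-29.2  -8.5  31.4]
```

Request:
step_arm([
  {"travel":[-25,-10,0],"turn":[-5,-2,5]},
  {"travel":[-50,-20,0],"turn":[-10,-4,10]},
  {"travel":[-80,-30,0],"turn":[-15,-5,15]},
  {"travel":[-100,-40,0],"turn":[-19,-6,20]},
  {"travel":[-100,-40,0],"turn":[-19,-6,20]},
])

```text
time: 1.35
position: [0.4213, 0.1938, 0.2216]
tool_rot: [1.652, 2.396, 0.337]
ft_force: [-1.3, 0.4, -0.2]
grip_width: 1.001
grip_force: 0.0
```

```bash
python3 - <<'E'
from goto import *
show(*spin(0,.12))
E
```

```text
t 1.35 q [-0.32 -0.29 -0.21  2.13  0.04  1.   -0.18] at [0.4213 0.1938 0.2216] F [-1.3  0.4 -0.2] w 1.001
need [-191.7  -31.6   18.4] [-11.9  -3.2  13.5]
```

Travel is in metres, and I gave millimetres. The per-row cap limited the move and no harm was done. From here on I'll use metres.

Request:
step_arm([
  {"travel":[-0.04,-0.006,0.004],"turn":[-3,-1,3]},
  {"travel":[-0.08,-0.013,0.008],"turn":[-5,-1.5,6]},
  {"travel":[-0.12,-0.02,0.012],"turn":[-8,-2,9]},
  {"travel":[-0.16,-0.026,0.016],"turn":[-10,-3,12]},
  {"travel":[-0.192,-0.032,0.018],"turn":[-12,-3,13.5]},
])

```text
time: 1.85
position: [0.4876, 0.0498, 0.1535]
tool_rot: [1.843, 2.078, 0.515]
ft_force: [0.5, 0.7, 0.3]
grip_width: 0.998
grip_force: 0.0
```

```bash
python3 - <<'E'
from goto import *
s=ctrl.get_state()
show(*spin(0,.12))
im=ctrl.get_image('wrist');cv2.imwrite('pics/w1.png',im[:,:,::-1])
np.save('w1.npy',pose(s))
print(proj(cam('wrist',s),[M]))
E
```

```text
t 1.85 q [ 0.34 -0.3  -0.44  2.31 -0.23  0.63  0.16] at [0.4876 0.0498 0.1535] F [0.5 0.7 0.3] w 0.998
need [-41.9  -1.2 -56.5] [-2.3 -0.2  0. ]
[[325.9507569  272.36815996]]
```

View pics/w1.png

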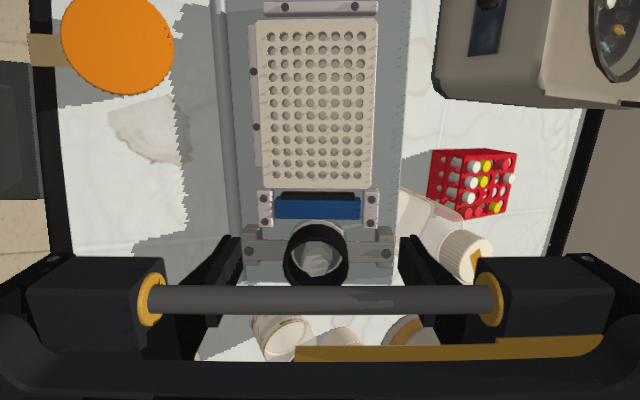

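Wrist view: the collar mouth is at (316,257), the jaw is blue at (318,207), the sample jar lid is at (117,45) and the orange-label bottle cap is at (470,250). The arm stalled on j2's limit of -0.3. I'll fit the arm's kinematics from the logged states to check reach.

```bash
cat > kin.py <<'E'
from goto import *
from scipy.optimize import least_squares
LO=np.array([-2.86,-.3,-1.38,.06,-1.56,.09,-2.69]);HI=np.array([2.86,2.09,1.24,2.45,4.7,2.05,2.69])
def fk(q,P,s=-1,Rf=np.eye(3)):
    h,L1,L2,L3,e,w,b=P
    z=lambda a:Ro.from_euler('z',s*a).as_matrix();y=lambda a:Ro.from_euler('y',a).as_matrix()
    R=z(q[0])@y(q[1]);p=np.array([b*0,0,h])+R@[0,0,L1];R=R@z(q[2]);p=p+R@[e,0,0];R=R@y(q[3])
    p=p+R@[-e,0,L2];R=R@z(q[4])@y(q[5]);p=p+R@[w,0,L3];R=R@z(q[6]);return p,R@Rf
E
python3 - <<'E'
from kin import *
s=ctrl.get_state();
D=[([-1.123,.322,-.07,1.452,.023,1.371,-.057],[.273,.589,.235],[-.676,-3.068,.003]),
([-.93,0,.09,1.84,0,1.3,-.16],[.3516,.3515,.2271],[-1.352,-2.835,-.001]),
([-.32,-.29,-.21,2.13,.04,1.0,-.18],[.4213,.1938,.2216],[1.652,2.396,.337]),
(s['joint_positions'],s['position'],s['tool_rot'])]
for sg in(-1,1):
  f=lambda P:np.concatenate([fk(q,P,sg)[0]-p for q,p,r in D]+[.003*(P-[.3,.48,.5,.3,0,0,0])])
  r=least_squares(f,[.3,.48,.5,.3,0,0,0]);print(sg,r.x.round(3),(r.fun[:12]*1e3).round(1))
  for q,p,rv in D: print((Ro.from_matrix(fk(q,r.x,sg)[1]).inv()*Ro.from_rotvec(rv)).as_rotvec(degrees=True).round(1))
E
```

```text
-1 [ 0.318  0.461  0.526  0.374 -0.047 -0.042  0.   ] [-25.6  10.3   9.6 -24.   14.   -6.8  -5.8  24.4  -6.3  -1.3  12.    3.5]
[-0. -0. 90.]
[ 0.   0.1 90. ]
[-0.1 -0.1 90.2]
[ 0. -0. 90.]
1 [ 1.839 -0.824  0.178  0.794  0.049  0.373  0.   ] [-437.9 -218.9   26.7 -444.  -248.4   -6.1  -63.2 -246.4  -23.     3.3
  -40.4    2.4]
[  0.2  -0.2 -40.3]
[-0.   0.1 12. ]
[-5.7  5.5 49.2]
[-4.7  4.7 78.9]
```

```bash
cat > kin.py <<'E'
from goto import *
from scipy.optimize import least_squares
LO=np.array([-2.86,-.3,-1.38,.06,-1.56,.09,-2.69]);HI=np.array([2.86,2.09,1.24,2.45,4.7,2.05,2.69])
RF=Ro.from_euler('z',90,degrees=True).as_matrix()
z_=lambda a:Ro.from_euler('z',-a).as_matrix();y_=lambda a:Ro.from_euler('y',a).as_matrix()
def fk(q,P):
    h,x0,y0,L1,x1,y1,L2,x2,y2,L3,x3,y3=P
    R=z_(q[0]);p=np.array([0,0,h])+R@[x0,y0,0];R=R@y_(q[1]);p=p+R@[0,0,L1];R=R@z_(q[2]);p=p+R@[x1,y1,0];R=R@y_(q[3])
    p=p+R@[0,0,L2];R=R@z_(q[4]);p=p+R@[x2,y2,0];R=R@y_(q[5]);p=p+R@[x3,y3,L3];R=R@z_(q[6]);return p,R@RF
P0=np.array([.3,0,0,.46,0,0,.52,0,0,.37,0,0])
def fit(D,w=.003):
    f=lambda P:np.concatenate([fk(q,P)[0]-p for q,p in D]+[w*(P-P0)])
    r=least_squares(f,P0);return r.x,r.fun[:3*len(D)]
def ik(p,R,P,q0,wq=.02,m=.03):
    f=lambda q:np.concatenate([(lambda a:np.r_[(a[0]-p)*10,Ro.from_matrix(a[1].T@R).as_rotvec()*2])(fk(q,P)),wq*(q-q0)])
    best=None
    for k in range(6):
        g=np.clip(q0+(k>0)*np.random.default_rng(k).normal(0,.6,7),LO+m+.01,HI-m-.01)
        r=least_squares(f,g,bounds=(LO+m,HI-m))
        if best is None or r.cost<best.cost: best=r
    a=fk(best.x,P);return best.x,np.linalg.norm(a[0]-p)*1e3,np.degrees(np.linalg.norm(Ro.from_matrix(a[1].T@R).as_rotvec()))
E
python3 - <<'E'
from kin import *
s=ctrl.get_state();
D=[([-1.123,.322,-.07,1.452,.023,1.371,-.057],[.273,.589,.235]),
([-.93,0,.09,1.84,0,1.3,-.16],[.3516,.3515,.2271]),
([-.32,-.29,-.21,2.13,.04,1.0,-.18],[.4213,.1938,.2216]),
(s['joint_positions'],s['position'])]
P,res=fit(D);print(P.round(3),(res*1e3).round(1));np.save('P.npy',P)
for a in (120,60,0,-60,180,-120):
  for d in (.037,.07,.09):
    q,ep,er=ik(*spin(a,d),P,np.array(s['joint_positions']));print(a,d,q.round(2),round(ep,1),round(er,1))
E
```

```text
[ 0.253  0.003 -0.02   0.471  0.003 -0.01   0.513  0.001  0.002  0.36
  0.006  0.002] [ 0.8 -0.4 -0.  -0.4  0.2  0.1  0.1  0.4 -0.1 -0.1  0.1  0.1]
120 0.037 [-0.08 -0.24  0.03  2.36 -0.05  0.51  2.2 ] 0.0 0.0
120 0.07 [ 0.21 -0.27 -0.21  2.3  -0.2   0.63  2.34] 7.4 2.3
120 0.09 [ 0.22 -0.27 -0.21  2.26 -0.2   0.72  2.35] 13.7 4.8
60 0.037 [ 0.14 -0.23 -0.16  2.35 -0.17  0.51  1.26] 0.0 0.0
60 0.07 [ 0.21 -0.27 -0.21  2.3  -0.2   0.63  1.3 ] 7.4 2.3
60 0.09 [ 0.22 -0.27 -0.21  2.26 -0.2   0.72  1.31] 13.7 4.8
0 0.037 [ 0.34 -0.23 -0.35  2.34 -0.27  0.51  0.3 ] 0.0 0.0
0 0.07 [ 0.21 -0.27 -0.21  2.3  -0.2   0.63  0.25] 7.4 2.3
0 0.09 [ 0.22 -0.27 -0.21  2.26 -0.2   0.72  0.26] 13.7 4.8
-60 0.037 [ 0.57 -0.25 -0.54  2.33 -0.38  0.52 -0.64] 0.0 0.0
-60 0.07 [ 0.22 -0.27 -0.22  2.3  -0.21  0.63 -0.79] 7.4 2.3
-60 0.09 [ 0.23 -0.27 -0.21  2.26 -0.2   0.72 -0.79] 13.7 4.8
180 0.037 [ 0.77 -0.27 -0.71  2.33 -0.49  0.54 -2.63] 0.1 0.1
180 0.07 [ 0.5  -0.27 -0.42  2.3  -0.41  0.65 -2.66] 8.9 3.3
180 0.09 [ 0.46 -0.27 -0.36  2.26 -0.39  0.73 -2.66] 14.7 5.6
-120 0.037 [ 0.76 -0.27 -0.71  2.33 -0.49  0.54 -1.59] 0.0 0.0
-120 0.07 [ 0.22 -0.27 -0.22  2.3  -0.21  0.63 -1.84] 7.4 2.3
-120 0.09 [ 0.23 -0.27 -0.21  2.26 -0.21  0.72 -1.83] 13.7 4.8
```

```bash
python3 - <<'E'
from kin import *
P=np.load('P.npy');q0=np.array(ctrl.get_state()['joint_positions'])
for d in (.027,.055,.06,.065,.075):
  for sd in ([0,-.2,0,2.3,0,.6,1],[.9,-.1,-1,2.3,-.6,.6,1],[-.9,-.1,1,2.3,.6,.6,1],[1.4,.2,-1.3,2.3,-.8,.7,1]):
    q,ep,er=ik(*spin(60,d),P,np.array(sd),wq=.001,m=.005);print(d,q.round(2),round(ep,1),round(er,1))
E
```

```text
0.027 [-0.08 -0.22  0.03  2.36 -0.06  0.48  1.17] 0.0 0.0
0.027 [ 0.82 -0.25 -0.77  2.33 -0.5   0.52  1.56] 0.0 0.0
0.027 [-0.66 -0.29  0.56  2.37  0.29  0.51  0.87] 0.0 0.0
0.027 [ 1.03 -0.29 -0.94  2.32 -0.64  0.55  1.69] 0.0 0.0
0.055 [-0.08 -0.29  0.03  2.35 -0.05  0.55  1.16] 0.0 0.0
0.055 [ 0.54 -0.29 -0.51  2.33 -0.39  0.57  1.46] 0.0 0.0
0.055 [-0.17 -0.29  0.11  2.36 -0.    0.55  1.11] 0.0 0.0
0.055 [ 0.54 -0.29 -0.51  2.33 -0.39  0.57  1.46] 0.0 0.0
0.06 [ 0.03 -0.29 -0.06  2.35 -0.11  0.57  1.21] 0.0 0.0
0.06 [ 0.35 -0.29 -0.34  2.34 -0.29  0.58  1.37] 0.0 0.0
0.06 [ 0.03 -0.29 -0.06  2.35 -0.11  0.57  1.21] 0.0 0.0
0.06 [ 0.35 -0.29 -0.34  2.34 -0.29  0.58  1.37] 0.0 0.0
0.065 [ 0.19 -0.29 -0.2   2.34 -0.2   0.59  1.29] 1.5 0.4
0.065 [ 0.19 -0.29 -0.2   2.34 -0.2   0.59  1.29] 1.5 0.4
0.065 [ 0.19 -0.29 -0.2   2.34 -0.2   0.59  1.29] 1.5 0.4
0.065 [ 0.19 -0.29 -0.2   2.34 -0.2   0.59  1.29] 1.5 0.4
0.075 [ 0.2  -0.29 -0.2   2.31 -0.2   0.63  1.29] 5.3 1.7
0.075 [ 0.2  -0.29 -0.2   2.31 -0.2   0.63  1.29] 5.3 1.7
0.075 [ 0.2  -0.29 -0.2   2.31 -0.2   0.63  1.29] 5.3 1.7
0.075 [ 0.2  -0.29 -0.2   2.31 -0.2   0.63  1.29] 5.3 1.7
```

```bash
python3 - <<'E'
from kin import *
s=ctrl.get_state();im=ctrl.get_image('wrist')[:,:,::-1]
c=cam('wrist',s);np.save('w2.npy',pose(s));cv2.imwrite('pics/w2.png',im)
print(s['position'],proj(c,[M,M-.024*sz,M-.024*sz-.0375*Y]))
cv2.imwrite('pics/w2c.png',cv2.resize(im[180:300,230:410],None,fx=4,fy=4,interpolation=cv2.INTER_CUBIC))
E
```

```text
[0.48714129 0.04176105 0.15166099] [[329.44385632 263.00917826]
 [329.87739785 247.94196096]
 [329.80579564 288.41041582]]
```

View pics/w2c.png

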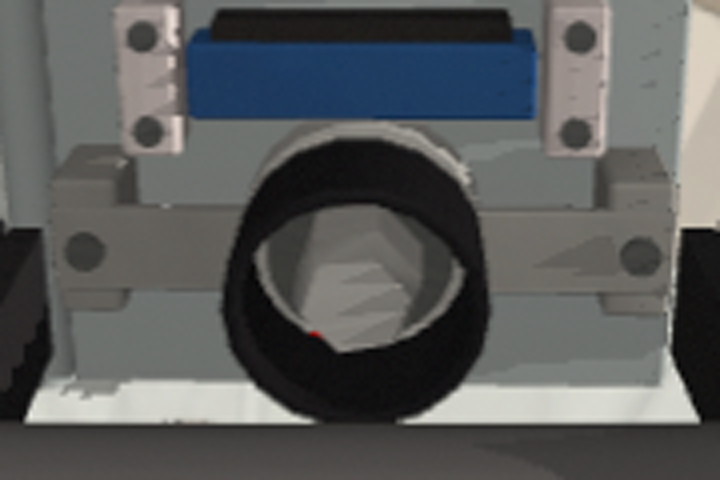

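```bash
python3 - <<'E'
from kin import *
m=ctrl.camera_model('wrist');s={'position':np.load('w2.npy')[:3,3],'tool_rot':Ro.from_matrix(np.load('w2.npy')[:3,:3]).as_rotvec()}
c=cam('wrist',s);O=e['O']
th=np.linspace(0,2*np.pi,180)
def ext(M1):
    q=proj(c,M1+.025*(np.cos(th)[:,None]*sx+np.sin(th)[:,None]*Y));return np.array([q[:,0].min(),q[:,0].max(),q[:,1].max()])
obs=np.array([285.4,352.4,286.])
r=least_squares(lambda v:ext(M+v[0]*sx+v[1]*Y)-obs,[0,0],x_scale=.001,diff_step=1e-3)
r=least_squares(lambda v:ext(M+.001*v[0]*sx+.001*v[1]*Y)-obs,[-1.,1.])
M1=M+.001*r.x[0]*sx+.001*r.x[1]*Y
print('shift mm',r.x,'res',r.fun,'M1',M1,'local',(M1-O)@sx,(M1-O)@Y)
# red in top
im=cv2.imread('pics/top0.png').astype(int);mk=(im[:,:,2]>120)&(im[:,:,1]<70)&(im[:,:,0]<70)
ys,xs=np.where(mk[190:220,280:315]);px=(xs.mean()+280,ys.mean()+190);print('red',px,len(xs))
ct=cam('top')
for hh in (.012,.018,.023):
    p=onplane(ct,[px],O+hh*sz,sz)[0];A=M1;v=p-A;print(hh,v@sx*1e3,v@Y*1e3,'nose ang deg (0=-y)',np.degrees(np.arctan2(v@sx,-v@Y)))
# guide screws (deck symmetrical) in wrist
px=np.array([(140,35),(148,130),(580,35),(575,132),(82,252),(640,257)])/4+[230,180]
for hh in(.014,.02):
  P=onplane(c,px,O+hh*sz,sz);print(hh,[( round((p-O)@sx*1e3,1),round((p-O)@Y*1e3,1)) for p in P])
E
```

```text
shift mm [-7.733162    5.37884712] res [-1.08076228  1.06054755  0.08856319] M1 [0.51787258 0.01636469 0.09507906] local 0.003019684193901688 -0.06452214650515319
red (np.float64(298.75), np.float64(204.75)) 20
0.012 -10.478849025094675 -32.33879909200417 nose ang deg (0=-y) -17.95405296492319
0.018 -7.783381820204085 -32.78190488962145 nose ang deg (0=-y) -13.356379047825452
0.023 -5.537159149461903 -33.15115972096919 nose ang deg (0=-y) -9.482442916043874
0.014 [(np.float64(-40.6), np.float64(-23.9)), (np.float64(-40.2), np.float64(-43.9)), (np.float64(45.6), np.float64(-23.6)), (np.float64(45.5), np.float64(-43.7)), (np.float64(-55.8), np.float64(-71.3)), (np.float64(60.0), np.float64(-71.1))]
0.02 [(np.float64(-39.2), np.float64(-22.1)), (np.float64(-38.8), np.float64(-41.7)), (np.float64(44.9), np.float64(-21.8)), (np.float64(44.7), np.float64(-41.4)), (np.float64(-54.1), np.float64(-68.4)), (np.float64(58.9), np.float64(-68.1))]
```

```bash
python3 - <<'E'
from kin import *
d=dict(e);M=e['O']+.003*sx-.0693*Y+.048*sz;d['M']=M;np.savez('est.npz',**d);print(M)
p,R=spin(60,.07,M);p=p-.05*R[:,0];show(p,R)
P=np.load('P.npy');print(ik(p,R,P,np.array(ctrl.get_state()['joint_positions'])))
E
```

```text
[0.51842229 0.01161853 0.09506922]
t 1.95 q [ 0.34 -0.3  -0.43  2.31 -0.22  0.63  0.16] at [0.4866 0.0442 0.1524] F [ 0.3  0.6 -0.7] w 1.001
need [-60.8  38.9  -8.2] [ -2.3  -1.3 -60.5]
(array([ 0.16703224, -0.24979696, -0.12702654,  2.25925299, -0.18680921,
        0.61918821,  1.32550119]), np.float64(0.018712756368562615), np.float64(0.02006155463023023))
```

Request:
step_arm([
  {"travel":[-0.012,0.008,-0.002],"turn":[0,0,-8]},
  {"travel":[-0.024,0.016,-0.004],"turn":[0,0,-16]},
  {"travel":[-0.036,0.024,-0.006],"turn":[-1,0,-24]},
  {"travel":[-0.048,0.032,-0.008],"turn":[-1,-1,-32]},
  {"travel":[-0.061,0.039,-0.008],"turn":[-2,-1,-40]},
])

```text
time: 2.45
position: [0.527, -0.0064, 0.1813]
tool_rot: [0.971, 2.478, 0.336]
ft_force: [0.0, 0.7, 0.6]
grip_width: 0.999
grip_force: 0.0
```

Request:
step_arm([
  {"travel":[0,0,0],"turn":[0,0,-8]},
  {"travel":[0,0,0],"turn":[0,0,-15]},
  {"travel":[0,0,0],"turn":[0,0,-20]},
  {"travel":[0,0,0],"turn":[0,0,-20]},
])

```text
time: 2.85
position: [0.5261, -0.0067, 0.1805]
tool_rot: [0.53, 2.585, 0.222]
ft_force: [-0.6, -0.2, 0.1]
grip_width: 0.998
grip_force: 0.0
```

```bash
python3 - <<'E'
from kin import *
s=ctrl.get_state();im=ctrl.get_image('wrist')[:,:,::-1]
c=cam('wrist',s);np.save('w3.npy',pose(s));cv2.imwrite('pics/w3.png',im)
p,R=spin(60,.07);p=p-.05*R[:,0];show(p,R)
u,v=proj(c,[M])[0];print(u,v);u,v=int(u)-60,int(v)-60;print(u,v)
cv2.imwrite('pics/w3c.png',cv2.resize(im[v:v+120,u:u+140],None,fx=4,fy=4,interpolation=cv2.INTER_CUBIC))
E
```

```text
t 2.9 q [ 0.15 -0.24 -0.13  2.25 -0.17  0.63  1.29] at [ 0.5261 -0.0069  0.1804] F [-0.4  0.2 -0.4] w 0.997
need [ 0.6 -7.   1.2] [-0.1 -0.1 -0.1]
310.5537186986869 146.11100688195341
250 86
```

View pics/w3c.png

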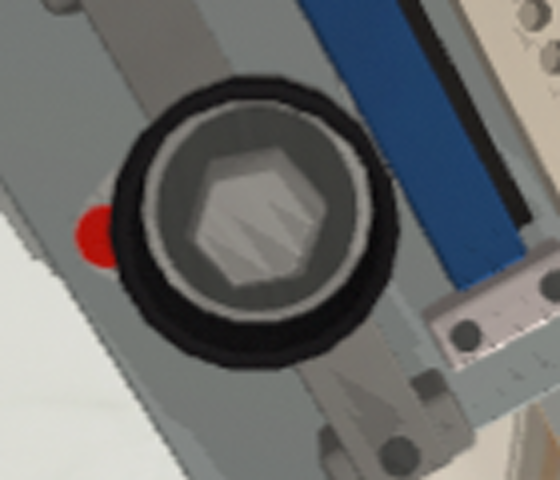

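```bash
python3 - <<'E'
from kin import *
T=np.load('w3.npy');s={'position':T[:3,3],'tool_rot':Ro.from_matrix(T[:3,:3]).as_rotvec()};c=cam('wrist',s)
im=cv2.imread('pics/w3.png');g=cv2.cvtColor(cv2.resize(im[86:206,250:390],None,fx=4,fy=4,interpolation=cv2.INTER_CUBIC),cv2.COLOR_BGR2GRAY)
mk=((g<45)*255).astype(np.uint8)
cs=max(cv2.findContours(mk,cv2.RETR_EXTERNAL,cv2.CHAIN_APPROX_NONE)[0],key=lambda k:0 if not (cv2.pointPolygonTest(cv2.convexHull(k),(258,215),False)>0) else cv2.contourArea(cv2.convexHull(k)))
el=cv2.fitEllipse(cv2.convexHull(cs));print('ellipse',el)
full=lambda a:np.array(a,float)/4+[250-.375,86-.375]
th=np.linspace(0,2*np.pi,90)
def pc(C,r): return cv2.fitEllipse(proj(c,C+r*(np.cos(th)[:,None]*sx+np.sin(th)[:,None]*Y)).astype(np.float32))
oc=full(el[0])
r=least_squares(lambda v:np.array(pc(M+.001*v[0]*sx+.001*v[1]*Y,.025)[0])-oc,[0.,0.],diff_step=.01,x_scale=1)
M1=M+.001*r.x[0]*sx+.001*r.x[1]*Y;print('shift',r.x,'pred axes',pc(M1,.025)[1],'obs',np.array(el[1])/4,'M1',M1)
# hexagon
hm=((g>118)*255).astype(np.uint8);circ=np.zeros_like(hm);cv2.circle(circ,(257,217),88,255,-1);hm&=circ
k=max(cv2.findContours(hm,cv2.RETR_EXTERNAL,cv2.CHAIN_APPROX_NONE)[0],key=cv2.contourArea);hu=cv2.convexHull(k)
for ep in range(4,20):
    ap=cv2.approxPolyDP(hu,ep,True)[:,0]
    if len(ap)<=6: break
print('hex',ap.tolist())
Hx=onplane(c,full(ap),M1-.008*sz,sz);C=Hx.mean(0);V=Hx-C
an=np.degrees(np.arctan2(V@Y,V@sx));print('centre off',(C-M1)@sx*1e3,(C-M1)@Y*1e3,'corner r',np.linalg.norm(V,axis=1)*1e3,'corner ang mod60',an%60)
rp=[(97,237),(78,237)]
for hh in(.018,.023):
    p=onplane(c,full(rp),M1-.048*sz+hh*sz,sz)
    for v in p-M1: print(hh,'nose',np.degrees(np.arctan2(v@sx,-v@Y)),np.hypot(v@sx,v@Y)*1e3)
E
```

```text
ellipse ((253.7877655029297, 223.57235717773438), (287.3879089355469, 292.0815124511719), 1.063963532447815)
shift [0. 0.] pred axes (73.88870239257812, 74.5029067993164) obs [71.84697723 73.02037811] M1 [0.51842229 0.01161853 0.09506922]
hex [[275, 170], [313, 223], [292, 269], [234, 282], [197, 240], [211, 189]]
centre off -0.09437259366445105 1.7938575694787349 corner r [10.82171455 10.36819101  9.66887483  9.9362035  10.0698858  10.07526679] corner ang mod60 [ 9.89345992  5.97051683 13.76900561  9.30229636 10.81251825 16.57682206]
0.018 nose -22.673965566027984 29.203247162566228
0.018 nose -23.495019188692005 32.81913040980964
0.023 nose -24.015042936880945 28.406767779139948
0.023 nose -24.692514643702307 31.958897234641263
```

```bash
python3 - <<'E'
from kin import *
T=np.load('w3.npy');s={'position':T[:3,3],'tool_rot':Ro.from_matrix(T[:3,:3]).as_rotvec()};c=cam('wrist',s)
full=lambda a:np.array(a,float).reshape(-1,2)/4+[250-.375,86-.375]
th=np.linspace(0,2*np.pi,90,endpoint=False)
M1=M.copy()
for i in range(6):
    q=proj(c,M1+.025*(np.cos(th)[:,None]*sx+np.sin(th)[:,None]*Y)); pc=(q.max(0)+q.min(0))/2
    J=np.c_[proj(c,[M1+.001*sx])[0]-proj(c,[M1])[0],proj(c,[M1+.001*Y])[0]-proj(c,[M1])[0]]
    v=np.linalg.solve(J,full((253.8,223.6))[0]-pc);M1=M1+.001*(v[0]*sx+v[1]*Y)
print('shift',(M1-M)@sx*1e3,(M1-M)@Y*1e3,M1)
Hx=onplane(c,full([[275, 170], [313, 223], [292, 269], [234, 282], [197, 240], [211, 189]]),M1-.003*sz,sz)
Hx=onplane(c,full([(327,210),(283,150),(215,157),(190,230),(238,287),(307,275)]),M1-.006*sz,sz);C=Hx.mean(0);V=Hx-C
an=np.degrees(np.arctan2(V@Y,V@sx));print('centre off',(C-M1)@sx*1e3,(C-M1)@Y*1e3,np.linalg.norm(V,axis=1)*1e3,(an%60).round(1))
for v in onplane(c,full([(97,237),(78,237)]),M1-.027*sz,sz)-M1: print('nose',np.degrees(np.arctan2(v@sx,-v@Y)),np.hypot(v@sx,v@Y)*1e3)
d=dict(e);d['M']=M1;np.savez('est.npz',**d)
# crank view: tool down, y at world angle -1deg
h=np.array([.5495,-.2449]);a=np.radians(-1);p=np.r_[h,.19];R=toolR([np.cos(a),np.sin(a),0],[0,0,-1]);p=p-.02*R[:,0]
show(p,R);P=np.load('P.npy');print(ik(p,R,P,np.array(ctrl.get_state()['joint_positions'])))
E
```

```text
shift -1.1309925175935749 2.6166144902496 [0.51713942 0.01410052 0.09450372]
centre off -0.1955798683370355 1.216567131139936 [11.60064447 12.27780345 12.92795127 12.24028611 12.51185064 12.71307635] [ 7.5 11.3  6.   9.1 11.9  9.8]
nose -19.591182469362824 30.74358314295843
nose -20.68723417933549 34.288757869058344
t 2.9 q [ 0.15 -0.24 -0.13  2.25 -0.17  0.63  1.29] at [ 0.5261 -0.0069  0.1804] F [-0.4  0.2 -0.4] w 0.997
need [-128.4 -224.9  -12.1] [28.4 13.9 66.1]
(array([ 0.24511043,  0.25871198,  0.19146491,  1.6293966 , -0.05127419,
        1.25823473,  0.428755  ]), np.float64(0.013631517045232373), np.float64(0.011420958936000931))
```

Request:
step_arm([
  {"travel":[-0.012,-0.022,-0.01],"turn":[3,1.5,7]},
  {"travel":[-0.026,-0.045,-0.02],"turn":[6,3,14]},
  {"travel":[-0.038,-0.068,-0.03],"turn":[9,4.5,21]},
  {"travel":[-0.051,-0.09,-0.03],"turn":[12,6,28]},
  {"travel":[-0.065,-0.113,-0.03],"turn":[15,7,35]},
])

```text
time: 3.4
position: [0.5264, -0.14, 0.2071]
tool_rot: [1.45, 2.5, 0.117]
ft_force: [0.8, 0.2, -0.2]
grip_width: 0.998
grip_force: 0.0
```

```bash
cat > cr.py <<'E'
from kin import *
h=np.array([.5495,-.2449]);a=np.radians(-1)
def cr(z,off=0,h=h,a=a):
    R=toolR([np.cos(a),np.sin(a),0],[0,0,-1]);return np.r_[h,z]-off*R[:,0],R
E
python3 -c "
from cr import *
show(*cr(.19,.02))"
```

```text
t 3.4 q [ 0.34 -0.07 -0.13  1.97 -0.01  0.98  0.74] at [ 0.5264 -0.14    0.2071] F [ 0.8  0.2 -0.2] w 0.998
need [-115.6  -46.8   29.1] [13.6  6.8 30.6]
```

Request:
step_arm([
  {"travel":[-0.028,-0.012,0.006],"turn":[3,1.5,7]},
  {"travel":[-0.056,-0.023,0.014],"turn":[6,3,14]},
  {"travel":[-0.085,-0.035,0.022],"turn":[9,4.5,21]},
  {"travel":[-0.115,-0.047,0.029],"turn":[13.5,7,28.5]},
  {"travel":[-0.115,-0.047,0.029],"turn":[13.5,7,30.5]},
])

```text
time: 3.9
position: [0.5491, -0.2693, 0.1856]
tool_rot: [-2.24, -2.195, 0.004]
ft_force: [-1.3, -0.6, -0.7]
grip_width: 0.999
grip_force: 0.0
```

```bash
python3 - <<'E'
from cr import *
s=ctrl.get_state();im=ctrl.get_image('wrist')[:,:,::-1]
s=ctrl.get_state();im=ctrl.get_image('wrist')[:,:,::-1]
c=cam('wrist',s);np.save('w4.npy',pose(s));cv2.imwrite('pics/w4.png',im)
show(*cr(.19,.02))
u,v=proj(c,[[*h,.07]])[0];print(u,v);u,v=max(0,int(u)-110),max(0,int(v)-90);print(u,v)
cv2.imwrite('pics/w4c.png',cv2.resize(im[v:v+180,u:u+220],None,fx=3,fy=3,interpolation=cv2.INTER_CUBIC))
E
```

```text
t 4.0 q [ 0.42  0.26 -0.01  1.62  0.    1.26  0.39] at [ 0.5491 -0.2649  0.1875] F [0.5 0.7 0.2] w 1.001
need [-0.   0.  -2.5] [-0.1 -0.2  0.3]
321.1615244317929 170.97745579881047
211 80
```

View pics/w4c.png

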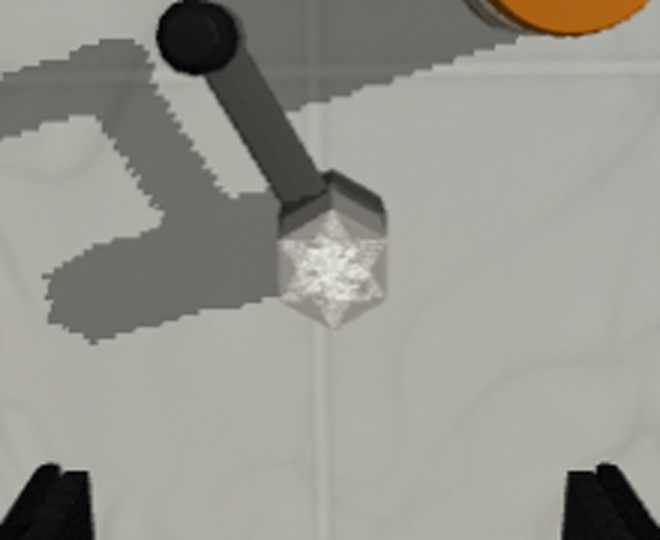

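```bash
python3 - <<'E'
from cr import *
T=np.load('w4.npy');s={'position':T[:3,3],'tool_rot':Ro.from_matrix(T[:3,:3]).as_rotvec()};c=cam('wrist',s)
p=onz(c,[(211+332/3-.33,80+268/3-.33)],.07)[0];k=onz(c,[(211+197/3-.33,80+37/3-.33)],.074)[0]
print(p,k,np.linalg.norm(p-k),np.degrees(np.arctan2(*(k-p)[1::-1])))
show(*cr(.052,0,h=p[:2]))
E
```

```text
[ 0.54967329 -0.24322707  0.07      ] [ 0.51630321 -0.18145404  0.074     ] 0.07032402734123894 118.37812976193233
t 4.0 q [ 0.42  0.26 -0.01  1.62  0.    1.26  0.39] at [ 0.5491 -0.2649  0.1875] F [0.5 0.7 0.2] w 1.001
need [ 21.2   0.5 135.6] [-0.1 -0.2  0.3]
```

Request:
step_arm([
  {"travel":[0.0205,0.0005,0.03],"turn":[0,0,0]},
  {"travel":[0.0205,0.0005,0.07],"turn":[0,0,0]},
  {"travel":[0.0205,0.0005,0.11],"turn":[0,0,0]},
  {"travel":[0.0205,0.0005,0.135],"turn":[0,0,0]},
  {"travel":[0.0205,0.0005,0.135],"turn":[0,0,0]},
])

```text
time: 4.5
position: [0.5467, -0.2406, 0.051]
tool_rot: [-2.225, -2.208, 0.0]
ft_force: [-1.4, 1.0, 0.2]
grip_width: 0.998
grip_force: 0.0
```

Request:
step_arm([
  {"travel":[0,0,0],"turn":[0,0,0]},
  {"travel":[0,0,0],"turn":[0,0,0]},
  {"travel":[0,0,0],"turn":[0,0,0]},
  {"travel":[0,0,0],"turn":[0,0,0]},
  {"travel":[0,0,0],"turn":[0,0,0]},
], gripper=0.2, force=40)

```text
time: 5.0
position: [0.5497, -0.244, 0.0552]
tool_rot: [2.232, 2.21, 0.004]
ft_force: [-0.2, 0.5, 0.2]
grip_width: 0.631
grip_force: 0.0
```

Request:
step_arm([
  {"travel":[0,0,0],"turn":[0,0,0]},
  {"travel":[0,0,0],"turn":[0,0,0]},
  {"travel":[0,0,0],"turn":[0,0,0]},
])

```text
time: 5.3
position: [0.5494, -0.2438, 0.0543]
tool_rot: [-2.232, -2.21, -0.003]
ft_force: [1.6, -0.8, 1.0]
grip_width: 0.354
grip_force: 0.8
```

```bash
python3 - <<'E'
from cr import *
s=ctrl.get_state();im=ctrl.get_image('wrist')[:,:,::-1]
c=cam('wrist',s);np.save('w5.npy',pose(s));cv2.imwrite('pics/w5.png',im)
show(*cr(.052));print(s['grip_force'])
T=pose(s);u=proj(c,(T@np.array([0,0,-.019,1]))[:3])[0];print(u,proj(c,[[.513,-.1804,.074]]))
E
```

```text
t 5.35 q [ 0.4   0.37 -0.03  1.77  0.01  1.    0.36] at [ 0.5495 -0.2438  0.0543] F [1.1 0.3 0.7] w 0.344
need [-1.1 -0.   2.3] [ 0.1 -0.1  0.4]
0.760540069545641
[320.94935639 286.04129685] [[227.55874722 148.37996822]]
```

Request:
step_arm([
  {"travel":[0,0,0],"turn":[0,0,0]},
  {"travel":[0,0,0],"turn":[0,0,0]},
])

```text
time: 5.55
position: [0.5495, -0.2438, 0.0543]
tool_rot: [-2.232, -2.21, -0.003]
ft_force: [1.2, -0.2, -0.3]
grip_width: 0.338
grip_force: 39.8
```

Request:
step_arm([
  {"travel":[0,0,-0.03],"turn":[0,0,0]},
  {"travel":[0,0,-0.07],"turn":[0,0,0]},
  {"travel":[0,0,-0.1],"turn":[0,0,0]},
  {"travel":[0,0,-0.12],"turn":[0,0,0]},
  {"travel":[0,0,-0.12],"turn":[0,0,0]},
])

```text
time: 6.05
position: [0.5506, -0.2447, 0.1772]
tool_rot: [2.23, 2.207, 0.006]
ft_force: [0.5, -0.1, -3.1]
grip_width: 0.342
grip_force: 39.8
```

```bash
python3 - <<'E'
from cr import *
im=ctrl.get_image('wrist');s=ctrl.get_state();im=ctrl.get_image('wrist')[:,:,::-1]
c=cam('wrist',s);np.save('w5.npy',pose(s));cv2.imwrite('pics/w5.png',im)
show(*cr(.172));print(s['grip_force'])
T=pose(s);print(proj(c,[(T@np.array([0,0,-.0157,1]))[:3]]))
cv2.imwrite('pics/w5c.png',cv2.resize(im[90:350,200:440],None,fx=2.2,fy=2.2,interpolation=cv2.INTER_CUBIC))
E
```

```text
t 6.15 q [ 0.4   0.25 -0.03  1.66  0.    1.23  0.36] at [ 0.5484 -0.2438  0.1732] F [-0.4  0.4 -3.6] w 0.338
need [-1.1  1.1  1.2] [-0.  -0.1  0.4]
39.80354494218773
[[320.93310068 282.04013892]]
```

View pics/w5c.png

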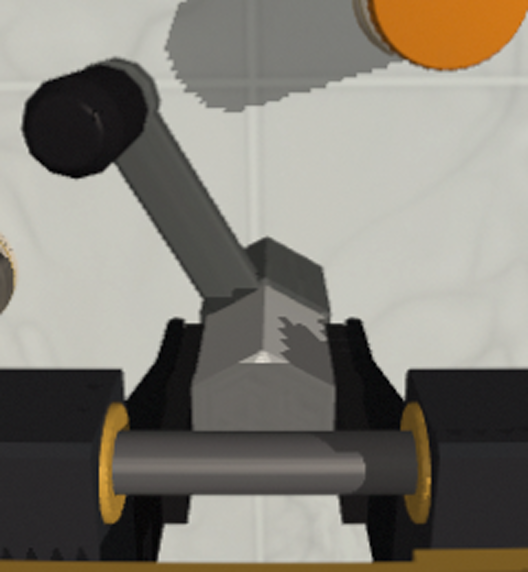

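```bash
python3 - <<'E'
from cr import *
m=ctrl.camera_model('wrist');Tc=np.array(m['T_tool_cam'])
s={'position':np.zeros(3),'tool_rot':np.zeros(3)};c=cam('wrist',s)
px=np.array([(263,350),(192,387),(333,387)])/2.2+[200-.27,90-.27]
t=onz(c,px,-.0157)*1e3;print('tool mm',t.round(2),'crank off x',t[0,0]-17.3,t[1:,0].mean()-8.66,'y',t[:,1].mean())
p,R=spin(40,.061)
B=p+.04*sx+.004*sz
T=pose(ctrl.get_state());P=np.load('P.npy');q=np.array(ctrl.get_state()['joint_positions'])
for n,x in(('B',B),('C',p)): print(n,x.round(4),ik(x,R,P,q,m=.008))
A=np.array([.535,-.09,.205]);Rm=Ro.from_matrix(T[:3,:3]);
print('A',rel(T,A,T[:3,:3]));print('B from T',rel(T,B,R))
E
```

```text
tool mm [[ 17.2   -0.77 -15.7 ]
 [  8.62 -15.53 -15.7 ]
 [  8.66  13.77 -15.7 ]] crank off x -0.1037542207350981 -0.02111536409750414 y -0.8414050571256949
B [0.5193 0.0144 0.1708] (array([ 0.08333678, -0.25767802, -0.1240707 ,  2.27873314, -0.12121658,
        0.59924649,  0.85380706]), np.float64(0.013067998524321568), np.float64(0.013322701156661128))
C [0.4869 0.0105 0.1473] (array([ 0.18260748, -0.292     , -0.19941649,  2.35078493, -0.1971058 ,
        0.57756643,  0.93246111]), np.float64(2.877200159176981), np.float64(0.8429804044747417))
A (array([153.7, -15. , -31.5]), array([0., 0., 0.]))
B from T (array([257.8, -31.8,   3. ]), array([-29.6,  -8.8, -46.3]))
```

Request:
step_arm([
  {"travel":[0.02,-0.002,-0.02],"turn":[0,0,-4]},
  {"travel":[0.055,-0.005,-0.032],"turn":[0,0,-8]},
  {"travel":[0.09,-0.009,-0.032],"turn":[-2,0,-12]},
  {"travel":[0.125,-0.012,-0.032],"turn":[-4,-1,-16]},
  {"travel":[0.155,-0.015,-0.032],"turn":[-6,-2,-20]},
])

```text
time: 6.65
position: [0.534, -0.0866, 0.2038]
tool_rot: [1.754, 2.49, 0.075]
ft_force: [0.4, -0.2, -2.2]
grip_width: 0.342
grip_force: 39.8
```

```bash
cat > ins.py <<'E'
from cr import *
def ins(a,d,ds=0,dy=0):
    p,R=spin(a,d);return p+R@[0,.0008,0]+ds*sx+dy*Y,R
E
python3 - <<'E'
from ins import *
show(*ins(40,.065,.04))
E
```

```text
t 6.65 q [ 0.27  0.04 -0.17  1.85  0.01  1.15  0.45] at [ 0.534  -0.0866  0.2038] F [ 0.4 -0.2 -2.2] w 0.342
need [102.   17.7  29.5] [-22.4  -9.5 -26.4]
```

Request:
step_arm([
  {"travel":[0.025,0.004,0.0],"turn":[-5,-2,-6]},
  {"travel":[0.055,0.009,0.004],"turn":[-10,-4,-12]},
  {"travel":[0.085,0.015,0.015],"turn":[-15,-6,-18]},
  {"travel":[0.102,0.018,0.025],"turn":[-20,-8.5,-24]},
  {"travel":[0.102,0.018,0.028],"turn":[-22.4,-9.5,-26.4]},
])

```text
time: 7.15
position: [0.5169, 0.0151, 0.1695]
tool_rot: [0.975, 2.479, 0.335]
ft_force: [-0.3, -0.3, -3.0]
grip_width: 0.344
grip_force: 39.8
```

```bash
python3 - <<'E'
from ins import *
ctrl.get_image('wrist');show(*ins(40,.065,.04));show(*ins(40,.0585))
E
```

```text
t 7.2 q [ 0.16 -0.26 -0.19  2.28 -0.15  0.6   0.89] at [0.5164 0.0132 0.1688] F [-3.2 -1.2 -5. ] w 0.339
need [-1.7  4.  -0.2] [-0.2 -0.1  0.2]
t 7.2 q [ 0.16 -0.26 -0.19  2.28 -0.15  0.6   0.89] at [0.5164 0.0132 0.1688] F [-3.2 -1.2 -5. ] w 0.339
need [ 24.1 -26.5   6.4] [-0.2 -0.1  0.2]
```

Request:
step_arm([
  {"travel":[0.008,-0.009,0.0],"turn":[0,0,0]},
  {"travel":[0.016,-0.018,0.003],"turn":[0,0,0]},
  {"travel":[0.024,-0.0265,0.006],"turn":[0,0,0]},
  {"travel":[0.024,-0.0265,0.006],"turn":[0,0,0]},
  {"travel":[0.024,-0.0265,0.006],"turn":[0,0,0]},
])

```text
time: 7.7
position: [0.4942, 0.0107, 0.1521]
tool_rot: [0.982, 2.469, 0.337]
ft_force: [0.3, 0.8, -2.2]
grip_width: 0.343
grip_force: 39.8
```

```bash
python3 - <<'E'
from ins import *
show(*ins(40,.0585));im=ctrl.get_image('wrist');cv2.imwrite('pics/w6.png',im[:,:,::-1])
show(*ins(40,.0585));T=pose(ctrl.get_state());print('d',(T[:3,3]-M)@np.c_[sx,Y,sz]*1e3)
E
```

```text
t 7.7 q [ 0.15 -0.3  -0.18  2.35 -0.17  0.57  0.9 ] at [0.4942 0.0107 0.1521] F [ 0.3  0.8 -2.2] w 0.343
need [ 6.1 -5.5  2.9] [ 0.   0.3 -0.1]
t 7.75 q [ 0.15 -0.3  -0.18  2.35 -0.17  0.57  0.9 ] at [0.4948 0.0108 0.1527] F [ 0.4  0.  -1.9] w 0.337
need [ 6.6 -6.1  3.2] [ 0.1  0.3 -0.1]
d [ 9.5595418  -0.60747487 61.70469386]
```

Request:
step_arm([
  {"travel":[0.002,-0.002,0.004],"turn":[0,0,0]},
  {"travel":[0.0045,-0.004,0.0045],"turn":[0,0,0]},
  {"travel":[0.0066,-0.0061,0.0045],"turn":[0,0,0]},
  {"travel":[0.0066,-0.0061,0.0045],"turn":[0,0,0]},
])

```text
time: 8.15
position: [0.488, 0.0114, 0.1432]
tool_rot: [0.981, 2.47, 0.337]
ft_force: [0.6, 0.7, -2.4]
grip_width: 0.341
grip_force: 39.8
```

```bash
cat >> ins.py <<'E'
def chk(a,d,**k):
    show(*ins(a,d,**k));T=pose(ctrl.get_state());B=np.c_[sx,Y,sz]
    print('rel M mm',((T[:3,3]-M)@B*1e3).round(1),'target off',((ins(a,d,**k)[0]-M)@B*1e3).round(1),'F spindle',(np.array(ctrl.get_state()['ft_force'])@B).round(1))
E
python3 -c "
from ins import *
chk(40,.0575)"
```

```text
t 8.15 q [ 0.15 -0.3  -0.18  2.37 -0.17  0.55  0.9 ] at [0.488  0.0114 0.1432] F [ 0.6  0.7 -2.4] w 0.341
need [-1.2  1.1 -0.7] [-0.   0.2 -0.1]
rel M mm [-1.   0.7 56.8] target off [ 0.6  0.5 57.5] F spindle [-0.6  0.6 -2.5]
```

Request:
step_arm([
  {"travel":[-0.0012,0.0011,0.0],"turn":[0,0,0]},
  {"travel":[-0.0012,0.0011,0.002],"turn":[0,0,0]},
  {"travel":[-0.0012,0.0011,0.004],"turn":[0,0,0]},
  {"travel":[-0.0012,0.0011,0.006],"turn":[0,0,0]},
])

```text
time: 8.55
position: [0.4932, 0.0117, 0.1393]
tool_rot: [0.981, 2.469, 0.337]
ft_force: [0.2, 0.3, -2.2]
grip_width: 0.339
grip_force: 39.8
```

```bash
python3 -c "
from ins import *
chk(40,.0505)"
```

```text
t 8.55 q [ 0.15 -0.28 -0.18  2.36 -0.17  0.53  0.9 ] at [0.4932 0.0117 0.1393] F [ 0.2  0.3 -2.2] w 0.339
need [ 0.6 -0.7  0.3] [ 0.   0.3 -0.1]
rel M mm [ 1.5  0.5 50.8] target off [ 0.6  0.5 50.5] F spindle [-0.9  0.3 -2.1]
```

Request:
step_arm([
  {"travel":[0.0006,-0.0007,0.002],"turn":[0,0,0]},
  {"travel":[0.0006,-0.0007,0.004],"turn":[0,0,0]},
  {"travel":[0.0006,-0.0007,0.006],"turn":[0,0,0]},
])

```text
time: 8.85
position: [0.4952, 0.0119, 0.1335]
tool_rot: [0.981, 2.469, 0.337]
ft_force: [-0.3, 0.3, -3.9]
grip_width: 0.342
grip_force: 39.8
```

```bash
python3 -c "
from ins import *
chk(40,.0445)"
```

```text
t 8.85 q [ 0.15 -0.27 -0.18  2.37 -0.17  0.52  0.9 ] at [0.4952 0.0119 0.1335] F [-0.3  0.3 -3.9] w 0.342
need [-0.1  0.2  0.3] [ 0.   0.3 -0.1]
rel M mm [ 0.4  0.4 44.8] target off [ 0.6  0.5 44.5] F spindle [-2.2  0.4 -3.3]
```

Request:
step_arm([
  {"travel":[0,0,0.002],"turn":[0,0,0]},
  {"travel":[0,0,0.004],"turn":[0,0,0]},
  {"travel":[0,0,0.006],"turn":[0,0,0]},
])

```text
time: 9.15
position: [0.4984, 0.0122, 0.1285]
tool_rot: [0.981, 2.469, 0.337]
ft_force: [-0.5, 0.2, -3.1]
grip_width: 0.335
grip_force: 39.8
```

```bash
python3 -c "
from ins import *
chk(40,.0385)"
```

```text
t 9.15 q [ 0.15 -0.25 -0.18  2.37 -0.17  0.5   0.9 ] at [0.4984 0.0122 0.1285] F [-0.5  0.2 -3.1] w 0.335
need [0.2 0.  0.4] [ 0.   0.3 -0.1]
rel M mm [ 0.7  0.3 38.9] target off [ 0.6  0.5 38.5] F spindle [-2.   0.2 -2.5]
```

Request:
step_arm([
  {"travel":[0,0,0.002],"turn":[0,0,0]},
  {"travel":[0,0,0.004],"turn":[0,0,0]},
  {"travel":[0,0,0.006],"turn":[0,0,0]},
  {"travel":[0,0,0.0075],"turn":[0,0,0]},
  {"travel":[0,0,0.0085],"turn":[0,0,0]},
])

```text
time: 9.65
position: [0.5026, 0.0127, 0.1212]
tool_rot: [0.981, 2.469, 0.337]
ft_force: [-0.3, -0.4, -2.7]
grip_width: 0.337
grip_force: 39.8
```

```bash
python3 -c "
from ins import *
chk(40,.0303)"
```

```text
t 9.65 q [ 0.15 -0.23 -0.19  2.37 -0.16  0.48  0.89] at [0.5026 0.0127 0.1212] F [-0.3 -0.4 -2.7] w 0.337
need [0.2 0.1 0.1] [ 0.   0.3 -0.1]
rel M mm [ 0.7  0.3 30.4] target off [ 0.6  0.5 30.3] F spindle [-1.6 -0.4 -2.1]
```

Request:
step_arm([
  {"travel":[0,0,0],"turn":[0,0,6]},
  {"travel":[0,0,0],"turn":[0,0,13]},
  {"travel":[0,0,0],"turn":[0,0,20]},
  {"travel":[0,0,0],"turn":[0,0,27]},
  {"travel":[0,0,0],"turn":[0,0,30]},
], force=60)

```text
time: 10.15
position: [0.5027, 0.0124, 0.1214]
tool_rot: [1.624, 2.173, 0.501]
ft_force: [0.6, 0.3, -3.7]
grip_width: 0.34
grip_force: 59.8
```

```bash
python3 -c "
from ins import *
chk(10,.0303);print(np.round(ctrl.get_state()['torque'],2))"
```

```text
t 10.15 q [ 0.25 -0.23 -0.28  2.36 -0.22  0.48  0.41] at [0.5027 0.0124 0.1214] F [ 0.6  0.3 -3.7] w 0.34
need [ 0.1 -0.1  0.2] [ 0.2  0.3 -0.3]
rel M mm [ 0.9  0.  30.5] target off [ 0.8  0.1 30.3] F spindle [-1.3  0.3 -3.5]
[-0.51  0.73  0.  ]
```

Request:
step_arm([
  {"travel":[0,0,0],"turn":[0,0,7]},
  {"travel":[0,0,0],"turn":[0,0,14]},
  {"travel":[0,0,0],"turn":[0,0,21]},
  {"travel":[0,0,0],"turn":[0,0,28]},
  {"travel":[0,0,0],"turn":[0,0,35]},
])

```text
time: 10.65
position: [0.5026, 0.0127, 0.1213]
tool_rot: [2.281, 1.639, 0.661]
ft_force: [1.1, -0.0, -3.5]
grip_width: 0.342
grip_force: 59.8
```

Request:
step_arm([
  {"travel":[0,0,0],"turn":[0,0,7]},
  {"travel":[0,0,0],"turn":[0,0,14]},
  {"travel":[0,0,0],"turn":[0,0,21]},
  {"travel":[0,0,0],"turn":[0,0,28]},
  {"travel":[0,0,0],"turn":[0,0,35]},
])

```text
time: 11.15
position: [0.5027, 0.013, 0.1214]
tool_rot: [2.787, 0.917, 0.776]
ft_force: [1.0, 0.1, -3.7]
grip_width: 0.34
grip_force: 59.8
```

```bash
python3 -c "
from ins import *
chk(-60,.0303);print(np.round(ctrl.get_state()['torque'],2))"
```

```text
t 11.15 q [ 0.5  -0.24 -0.5   2.36 -0.34  0.49 -0.69] at [0.5027 0.013  0.1214] F [ 1.   0.1 -3.7] w 0.34
need [-1.1  0.9  0.2] [ 0.3 -0.1 -0.3]
rel M mm [ 0.9  0.6 30.5] target off [ 0.4 -0.7 30.3] F spindle [-0.9 -0.1 -3.7]
[-0.21  0.82  0.09]
```

Request:
step_arm([
  {"travel":[0,0,0],"turn":[0,0,6]},
  {"travel":[0,0,0],"turn":[0,0,12]},
  {"travel":[0,0,0],"turn":[0,0,18]},
  {"travel":[0,0,0],"turn":[0,0,24]},
  {"travel":[0,0,0],"turn":[0,0,30]},
])

```text
time: 11.65
position: [0.5029, 0.0131, 0.1215]
tool_rot: [-3.001, -0.171, -0.811]
ft_force: [1.8, 0.3, -3.3]
grip_width: 0.337
grip_force: 59.8
```

Request:
step_arm([
  {"travel":[0,0,0],"turn":[0,0,6]},
  {"travel":[0,0,0],"turn":[0,0,12]},
  {"travel":[0,0,0],"turn":[0,0,18]},
  {"travel":[0,0,0],"turn":[0,0,24]},
  {"travel":[0,0,0],"turn":[0,0,30]},
])

```text
time: 12.15
position: [0.5031, 0.0132, 0.1217]
tool_rot: [-2.826, 0.585, -0.742]
ft_force: [2.3, 0.5, -4.1]
grip_width: 0.334
grip_force: 59.9
```

```bash
python3 - <<'E'
from ins import *
chk(-120,.0303);s=ctrl.get_state();print(np.round(s['torque'],2))
im=ctrl.get_image('top')[:,:,::-1];cv2.imwrite('pics/top2.png',im);w=ctrl.get_image('wrist')[:,:,::-1];cv2.imwrite('pics/w7.png',w)
# mechanical markers in wrist: red
r=(w[:,:,2]>120)&(w[:,:,1]<70)&(w[:,:,0]<70);n,l,st,ce=cv2.connectedComponentsWithStats(r.astype(np.uint8));print([(st[i,4],ce[i].round(0).tolist()) for i in range(1,n) if st[i,4]>3])
sp=M-.024*sz;c=cam('wrist',s);print(proj(c,[sp+.0375*Y-.002*sz]))
r=(im[:,:,2]>110)&(im[:,:,1]<70)&(im[:,:,0]<70);n,l,st,ce=cv2.connectedComponentsWithStats(r.astype(np.uint8));print([(st[i,4],ce[i].round(0).tolist()) for i in range(1,n) if st[i,4]>3]);print(proj(cam('top'),[sp+.0375*Y-.002*sz]))
E
```

```text
t 12.15 q [ 0.72 -0.26 -0.69  2.35 -0.47  0.51 -1.63] at [0.5031 0.0132 0.1217] F [ 2.3  0.5 -4.1] w 0.334
need [-0.8  2.1  0.3] [ 0.1 -0.3 -0.2]
rel M mm [ 1.4  0.7 30.6] target off [-0.4 -0.7 30.3] F spindle [-0.1  0.2 -4.7]
[-0.35  0.61  0.49]
[(np.int32(924), [187.0, 12.0]), (np.int32(118), [236.0, 4.0]), (np.int32(6), [190.0, 43.0]), (np.int32(25), [176.0, 46.0]), (np.int32(129), [187.0, 63.0]), (np.int32(73), [204.0, 75.0]), (np.int32(75), [212.0, 84.0])]
[[273.88948993 249.29641447]]
[(np.int32(1151), [269.0, 101.0]), (np.int32(8), [506.0, 123.0]), (np.int32(9), [520.0, 123.0]), (np.int32(4), [271.0, 205.0]), (np.int32(22), [149.0, 241.0]), (np.int32(125), [510.0, 262.0])]
[[266.48600574 206.00913119]]
```

Request:
step_arm([
  {"travel":[0,0,0],"turn":[0,0,3]},
  {"travel":[0,0,0],"turn":[0,0,6]},
  {"travel":[0,0,0],"turn":[0,0,8]},
  {"travel":[0,0,0],"turn":[0,0,8]},
])

```text
time: 12.65
position: [0.5031, 0.0131, 0.1217]
tool_rot: [-2.752, 0.767, -0.717]
ft_force: [4.4, -0.2, -5.9]
grip_width: 0.34
grip_force: 59.8
```

```bash
python3 - <<'E'
from ins import *
chk(-128,.0303);s=ctrl.get_state();print(np.round(s['torque'],2))
im=ctrl.get_image('top')[:,:,::-1];cv2.imwrite('pics/top3.png',im)
r=(im[:,:,2]>90)&(im[:,:,1]<70)&(im[:,:,0]<70);r[:190]=0;r[220:]=0;r[:,:250]=0;r[:,300:]=0
print(np.argwhere(r)[:,::-1].tolist())
ct=cam('top');O=e['O'];p=onplane(ct,np.argwhere(r)[:,::-1].mean(0)[None],M-.026*sz,sz)[0];print((p-M)@sx*1e3,(p-M)@Y*1e3)
E
```

```text
t 12.65 q [ 0.74 -0.27 -0.71  2.35 -0.49  0.51 -1.75] at [0.5031 0.0131 0.1217] F [ 4.4 -0.2 -5.9] w 0.34
need [-0.7  2.2  0.3] [-0.  -0.3  0.1]
rel M mm [ 1.4  0.6 30.6] target off [-0.5 -0.6 30.3] F spindle [ 0.9 -0.7 -7.3]
[0.01 0.38 0.36]
[[271, 203], [272, 203], [272, 204]]
4.929526142846181 25.6688838621061
```

Request:
step_arm([
  {"travel":[0,0,0],"turn":[0,0,-4]},
  {"travel":[0,0,-0.002],"turn":[0,0,-6]},
  {"travel":[0,0,-0.005],"turn":[0,0,-6]},
  {"travel":[0,0,-0.008],"turn":[0,0,-6]},
  {"travel":[0,0,-0.01],"turn":[0,0,-6]},
])

```text
time: 13.2
position: [0.4976, 0.0123, 0.1304]
tool_rot: [-2.808, 0.632, -0.735]
ft_force: [3.2, 2.1, -3.3]
grip_width: 0.34
grip_force: 59.7
```

```bash
python3 - <<'E'
from ins import *
chk(-122,.0403);P=np.load('P.npy');q=np.array(ctrl.get_state()['joint_positions'])
for d in(.05,.056,.058): print(d,ik(spin(-122,d)[0],spin(-122,d)[1],P,q,m=.003))
ct=cam('top');p=onplane(ct,[(298.75,204.75)],M-.026*sz,sz)[0];print((p-M)@sx*1e3,(p-M)@Y*1e3)
E
```

```text
t 13.2 q [ 0.66 -0.29 -0.63  2.35 -0.46  0.54 -1.67] at [0.4976 0.0123 0.1304] F [ 3.2  2.1 -3.3] w 0.34
need [-0.6  1.8  0.6] [ 0.  -0.3 -0.1]
rel M mm [ 1.   0.5 40.9] target off [-0.4 -0.7 40.3] F spindle [ 1.3  1.7 -4.5]
0.05 (array([ 0.53716482, -0.297     , -0.50992236,  2.35535211, -0.3994534 ,
        0.55534782, -1.7139551 ]), np.float64(0.03738678526246154), np.float64(0.010137791155523912))
0.056 (array([ 0.30949401, -0.297     , -0.31182759,  2.36052128, -0.27233937,
        0.55804922, -1.8293418 ]), np.float64(0.3039401507131617), np.float64(0.08522131413551665))
0.058 (array([ 0.23630073, -0.297     , -0.24771277,  2.35977753, -0.23038709,
        0.56270461, -1.86666042]), np.float64(0.8805982281638443), np.float64(0.24944398507345675))
-4.835726972115228 -30.916069750102395
```

Request:
step_arm([
  {"travel":[0,0,-0.003],"turn":[0,0,0]},
  {"travel":[0,0,-0.006],"turn":[0,0,0]},
  {"travel":[0,0,-0.009],"turn":[0,0,0]},
  {"travel":[0,0,-0.009],"turn":[0,0,0]},
])

```text
time: 13.6
position: [0.4921, 0.0115, 0.1372]
tool_rot: [-2.81, 0.632, -0.732]
ft_force: [0.5, 0.4, -3.2]
grip_width: 0.338
grip_force: 59.8
```

```bash
python3 -c "
from ins import *
chk(-122,.056)"
```

```text
t 13.6 q [ 0.52 -0.3  -0.5   2.36 -0.38  0.55 -1.74] at [0.4921 0.0115 0.1372] F [ 0.5  0.4 -3.2] w 0.338
need [ 0.7  0.9 -6.4] [ 0.1 -0.2 -0.1]
rel M mm [-0.5  0.4 49.6] target off [-0.4 -0.7 56. ] F spindle [-1.1  0.4 -3. ]
```

Request:
step_arm([
  {"travel":[0,0,-0.003],"turn":[0,0,0]},
  {"travel":[0,0,-0.005],"turn":[0,0,0]},
  {"travel":[0.0005,0,-0.007],"turn":[0,0,0]},
  {"travel":[0.0005,0,-0.007],"turn":[0,0,0]},
])

```text
time: 14.0
position: [0.4893, 0.0112, 0.1435]
tool_rot: [-2.809, 0.631, -0.732]
ft_force: [-0.0, -0.4, -2.2]
grip_width: 0.337
grip_force: 59.8
```

```bash
python3 -c "
from ins import *
chk(-122,.056)"
```

```text
t 14.0 q [ 0.31 -0.3  -0.32  2.36 -0.27  0.55 -1.84] at [0.4893 0.0112 0.1435] F [-0.  -0.4 -2.2] w 0.337
need [0.  1.3 0.4] [ 0.1 -0.2 -0.1]
rel M mm [ 0.2  0.4 56.4] target off [-0.4 -0.7 56. ] F spindle [-1.2 -0.4 -1.8]
```

Request:
step_arm([
  {"travel":[0.005,-0.003,-0.0025],"turn":[0,0,0]},
  {"travel":[0.012,-0.008,-0.006],"turn":[0,0,0]},
  {"travel":[0.02,-0.013,-0.01],"turn":[0,0,0]},
  {"travel":[0.028,-0.018,-0.014],"turn":[0,0,0]},
  {"travel":[0.036,-0.023,-0.018],"turn":[0,0,0]},
])

```text
time: 14.5
position: [0.5185, 0.0146, 0.1822]
tool_rot: [-2.808, 0.632, -0.735]
ft_force: [-0.2, 0.4, -3.1]
grip_width: 0.344
grip_force: 59.8
```

```bash
python3 - <<'E'
from ins import *
ctrl.get_image('wrist');chk(-122,.070,ds=.04);s=ctrl.get_state();w=ctrl.get_image('wrist')[:,:,::-1];cv2.imwrite('pics/w8.png',w);np.save('w8.npy',pose(s))
c=cam('wrist',s);print(proj(c,[M,M-.026*sz+.0375*Y,M-.04*sz+.05*Y]))
E
```

```text
t 14.55 q [ 0.33 -0.28 -0.34  2.26 -0.23  0.63 -1.88] at [0.5203 0.0148 0.1842] F [ 2.2 -0.1  0.1] w 0.341
need [-6.4  5.2  6. ] [-0.  -0.5 -0.1]
rel M mm [47.7  0.3 76.1] target off [39.6 -0.7 70. ] F spindle [ 1.9 -0.3 -1. ]
[[351.96862796 262.14915294]
 [311.8332679  267.94499378]
 [300.66961541 266.60572265]]
```

```bash
python3 - <<'E'
from ins import *
a=np.radians(-115)
show(*cr(.205,0,h=np.array([.54,-.09]),a=a));show(*cr(.19,0,h=np.array([.5495,-.2438]),a=a))
P=np.load('P.npy');print(ik(*cr(.19,0,h=np.array([.5495,-.2438]),a=a),P,np.array(ctrl.get_state()['joint_positions'])))
E
```

```text
t 14.6 q [ 0.33 -0.28 -0.34  2.26 -0.23  0.63 -1.88] at [0.5196 0.0148 0.1833] F [ 0.3  0.3 -2.8] w 0.336
need [ 71.6  80.8 -14.3] [-15.9 -25.9  -0.3]
t 14.6 q [ 0.33 -0.28 -0.34  2.26 -0.23  0.63 -1.88] at [0.5196 0.0148 0.1833] F [ 0.3  0.3 -2.8] w 0.336
need [140.5 219.2  -5.2] [-15.9 -25.9  -0.3]
(array([ 0.4752323 ,  0.24854604, -0.1217561 ,  1.63738609,  0.03141918,
        1.25740364, -1.65965238]), np.float64(0.013734216360713048), np.float64(0.009692133087589223))
```

Request:
step_arm([
  {"travel":[0.01,0.015,-0.015],"turn":[-1,-2,0]},
  {"travel":[0.024,0.036,-0.022],"turn":[-3,-5,0]},
  {"travel":[0.042,0.064,-0.025],"turn":[-6,-10,0]},
  {"travel":[0.06,0.094,-0.025],"turn":[-9,-15,0]},
  {"travel":[0.08,0.125,-0.025],"turn":[-12,-20,0]},
])

```text
time: 15.1
position: [0.5238, -0.1354, 0.2044]
tool_rot: [-3.019, 0.677, -0.169]
ft_force: [0.5, 0.3, -2.0]
grip_width: 0.34
grip_force: 59.8
```

```bash
python3 - <<'E'
from ins import *
a=np.radians(-115)
show(*cr(.19,0,h=np.array([.5495,-.2438]),a=a))
E
```

```text
t 15.1 q [ 0.43  0.04 -0.2   1.85 -0.04  1.14 -1.77] at [ 0.5238 -0.1354  0.2044] F [ 0.5  0.3 -2. ] w 0.34
need [68.1 88.1 15.3] [-3.8 -5.6 -0.3]
```

Request:
step_arm([
  {"travel":[0.02,0.028,0.002],"turn":[-1,-2,0]},
  {"travel":[0.042,0.055,0.006],"turn":[-2,-4,0]},
  {"travel":[0.06,0.077,0.012],"turn":[-3.8,-5.6,0]},
  {"travel":[0.068,0.088,0.015],"turn":[-3.8,-5.6,0]},
  {"travel":[0.068,0.088,0.015],"turn":[-3.8,-5.6,0]},
])

```text
time: 15.6
position: [0.5486, -0.2442, 0.1881]
tool_rot: [-3.063, 0.691, -0.0]
ft_force: [-0.7, 0.3, -3.1]
grip_width: 0.343
grip_force: 59.8
```

```bash
python3 - <<'E'
from ins import *
im=ctrl.get_image('top')[:,:,::-1];cv2.imwrite('pics/top4.png',im)
a=np.radians(-115)
show(*cr(.0555,0,h=np.array([.5495,-.2438]),a=a))
o=cv2.imread('pics/top0.png')
z=np.hstack([cv2.resize(x[165:250,190:315],None,fx=3.2,fy=4,interpolation=cv2.INTER_CUBIC) for x in (o,im)]);cv2.imwrite('pics/cmp.png',z);print(z.shape)
for x in (o,im):
    b=(x[:,:,0].astype(int)-x[:,:,2]>45);b[:165]=0;b[250:]=0;b[:,:190]=0;b[:,290:]=0
    yy,xx=np.where(b);P_=onplane(cam('top'),np.c_[xx,yy],M-.034*sz,sz);print('jaw',len(xx),np.mean((P_-M)@Y)*1e3,np.max((P_-M)@Y)*1e3)
    r=(x[:,:,2]>90)&(x[:,:,1]<70)&(x[:,:,0]<70);r[:190]=0;r[220:]=0;r[:,:250]=0;r[:,310:]=0
    q=onplane(cam('top'),np.argwhere(r)[:,::-1],M-.026*sz,sz)-M;print('red',np.c_[q@sx,q@Y].mean(0)*1e3,len(q))
E
```

```text
t 15.65 q [ 0.48  0.25 -0.13  1.64  0.03  1.25 -1.67] at [ 0.5486 -0.2421  0.1888] F [-0.2  0.4 -3.2] w 0.338
need [  1.5   1.4 133.2] [-0.1  0.  -0.3]
(340, 800, 3)
jaw 153 33.064172557933965 39.46924033572143
red [ -4.83954666 -30.91563424] 20
jaw 200 44.06965217299228 51.05776542318269
red [ 1.72185607 27.97184868] 16
```

View pics/cmp.png

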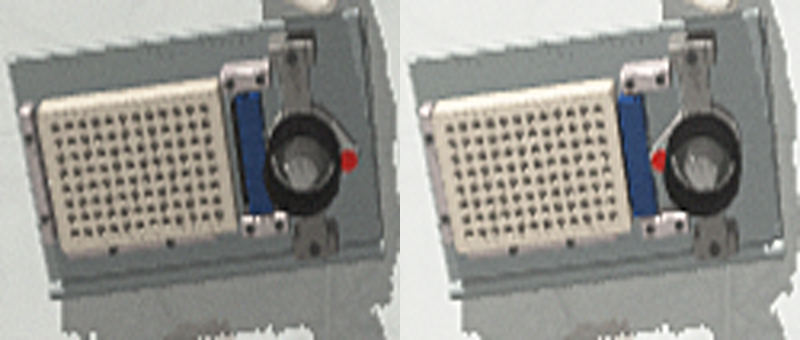

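Before/after: the jaw has moved about 11 mm, the plate is against its stop, and the red nose at (659,160) is on the jaw. The top view can't give the nose angle precisely, so I'll look along the spindle axis with the wrist camera while still holding the crank.

Request:
step_arm([
  {"travel":[-0.012,-0.02,-0.01],"turn":[0,0,-8.4]},
  {"travel":[-0.025,-0.042,-0.02],"turn":[0,0,-16.8]},
  {"travel":[-0.038,-0.063,-0.02],"turn":[0,0,-25]},
  {"travel":[-0.05,-0.084,-0.02],"turn":[0,0,-33.5]},
  {"travel":[-0.062,-0.104,-0.02],"turn":[0,0,-42]},
])

```text
time: 16.15
position: [0.5368, -0.1184, 0.2105]
tool_rot: [-3.106, -0.471, -0.005]
ft_force: [-0.5, -0.2, -2.8]
grip_width: 0.343
grip_force: 59.8
```

Request:
step_arm([
  {"travel":[0,0,0],"turn":[0,0,-8.4]},
  {"travel":[0,0,0],"turn":[0,0,-16.8]},
  {"travel":[0,0,0],"turn":[0,0,-25]},
  {"travel":[0,0,0],"turn":[0,0,-33.5]},
  {"travel":[0,0,0],"turn":[0,0,-42]},
])

```text
time: 16.65
position: [0.5368, -0.1195, 0.2104]
tool_rot: [2.73, 1.552, 0.005]
ft_force: [0.6, 0.1, -2.9]
grip_width: 0.342
grip_force: 59.8
```

Request:
step_arm([
  {"travel":[0,0,0],"turn":[0,0,-8.4]},
  {"travel":[0,0,0],"turn":[0,0,-16.8]},
  {"travel":[0,0,0],"turn":[0,0,-25]},
  {"travel":[0,0,0],"turn":[0,0,-33.5]},
  {"travel":[0,0,0],"turn":[0,0,-42]},
])

```text
time: 17.15
position: [0.5368, -0.1195, 0.2104]
tool_rot: [1.992, 2.427, 0.004]
ft_force: [-0.3, -0.4, -2.8]
grip_width: 0.338
grip_force: 59.8
```

```bash
cat > look.py <<'E'
from ins import *
def look(a,off=.05,d=.07):
    p,R=spin(a,d);return p-off*R[:,0],R
E
python3 -c "
from look import *
show(*look(60))"
```

```text
t 17.15 q [ 0.52  0.14 -0.38  1.73  0.05  1.28  0.32] at [ 0.5368 -0.1195  0.2104] F [-0.3 -0.4 -2.8] w 0.338
need [109.8   7.2  33.6] [-26.2 -16.5 -54.3]
```

Request:
step_arm([
  {"travel":[0.022,0.002,0.0],"turn":[-3,-2,-7]},
  {"travel":[0.044,0.004,0.004],"turn":[-6.5,-4,-13.5]},
  {"travel":[0.066,0.005,0.01],"turn":[-10,-6,-20]},
  {"travel":[0.088,0.006,0.02],"turn":[-13,-8,-27]},
  {"travel":[0.11,0.007,0.03],"turn":[-16,-10,-34]},
])

```text
time: 17.65
position: [0.5225, -0.0094, 0.1799]
tool_rot: [1.07, 2.614, 0.148]
ft_force: [0.4, 0.7, -3.4]
grip_width: 0.342
grip_force: 59.8
```

```bash
python3 -c "
from look import *
show(*look(60))"
```

```text
t 17.65 q [ 0.45 -0.14 -0.47  2.09 -0.04  0.85  0.79] at [ 0.5225 -0.0094  0.1799] F [ 0.4  0.7 -3.4] w 0.342
need [ 0.  -1.3  3. ] [-10.1  -6.5 -20.3]
```

Request:
step_arm([
  {"travel":[0,0,0],"turn":[-4,-2.5,-7]},
  {"travel":[0,-0.001,0.001],"turn":[-8,-5,-14]},
  {"travel":[0,-0.001,0.003],"turn":[-10,-6.5,-20]},
  {"travel":[0,-0.001,0.003],"turn":[-10,-6.5,-20]},
])

```text
time: 18.05
position: [0.5212, -0.0123, 0.1753]
tool_rot: [0.548, 2.584, 0.222]
ft_force: [-0.6, 0.6, -2.8]
grip_width: 0.344
grip_force: 59.8
```

```bash
python3 - <<'E'
from look import *
ctrl.get_image('wrist');show(*look(60));s=ctrl.get_state();w=ctrl.get_image('wrist')[:,:,::-1];cv2.imwrite('pics/w9.png',w);np.save('w9.npy',pose(s))
c=cam('wrist',s);u,v=proj(c,[M])[0];print(u,v)
z=cv2.resize(w[86:206,240:390],None,fx=4,fy=4,interpolation=cv2.INTER_CUBIC);cv2.imwrite('pics/w9c.png',z)
E
```

```text
t 18.1 q [ 0.37 -0.25 -0.31  2.25 -0.26  0.63  1.37] at [ 0.5224 -0.0119  0.1763] F [-0.5 -0.3 -1.4] w 0.343
need [ 0.3  1.5 -0.3] [-0.3 -0.2 -0.9]
322.821400307059 147.06221753072538
```

View pics/w9c.png

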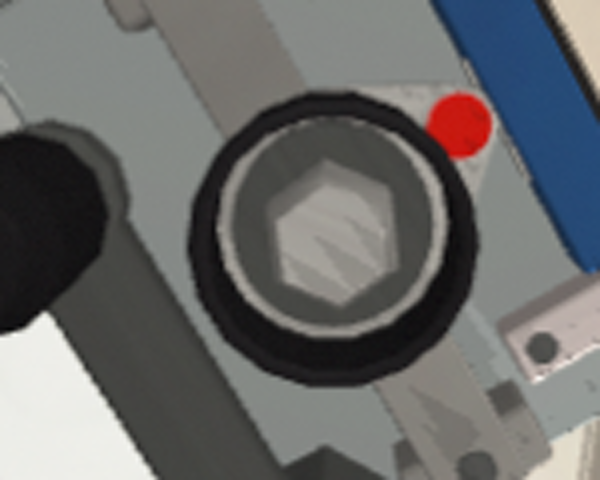

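Along-axis view: shoulder centre (332,226), red nose centre (460,126), jaw edge from (435,5) to (580,270). The nose looks about 9° short of the jaw normal. I'll compute it properly.

```bash
python3 - <<'E'
from look import *
T=np.load('w9.npy');s={'position':T[:3,3],'tool_rot':Ro.from_matrix(T[:3,:3]).as_rotvec()};c=cam('wrist',s)
full=lambda a:np.array(a,float).reshape(-1,2)/4+[240-.375,86-.375]
ctr=onplane(c,full((332,226)),M-.024*sz,sz)[0];B=np.c_[sx,Y,sz]
print('shoulder ctr rel M',(ctr-M)@B*1e3)
for hh in(.024,.028,.032):
    v=onplane(c,full((460,126)),M-hh*sz,sz)[0]-ctr;print(hh,'nose ang from +Y (ccw)',np.degrees(np.arctan2(-v@sx,v@Y)),np.linalg.norm(v[:]))
j=onplane(c,full([(435,5),(580,270)]),M-.034*sz,sz);d=j[0]-j[1];print('jaw edge angle from sx',np.degrees(np.arctan2(d@Y,d@sx)))
H=onplane(c,full([(330,158),(392,190),(398,268),(342,307),(278,275),(270,205)]),M-.010*sz,sz);V=H-H.mean(0);print('corners',(np.degrees(np.arctan2(V@Y,V@sx))%60).round(1),'ctr',(H.mean(0)-M)@B*1e3)
show(*ins(66,.0575))
E
```

```text
shoulder ctr rel M [  0.09129625  -0.1236759  -24.        ]
0.024 nose ang from +Y (ccw) 7.267876107107588 0.029381616959610432
0.028 nose ang from +Y (ccw) 6.3760187662538055 0.029797241298276135
0.032 nose ang from +Y (ccw) 5.493144496613111 0.03073979109160924
jaw edge angle from sx -179.89617494825785
corners [33.1 37.2 31.2 34.8 34.7 34.8] ctr [ -0.12712732   0.56571533 -10.        ]
t 18.15 q [ 0.37 -0.25 -0.31  2.25 -0.26  0.63  1.37] at [ 0.5235 -0.0118  0.177 ] F [-0.   1.2 -2.1] w 0.338
need [51.4  1.  12.4] [-0.2 -0.1 -6.8]
```

Request:
step_arm([
  {"travel":[0.013,0.0,0.003],"turn":[0,0,-2]},
  {"travel":[0.026,0.0005,0.006],"turn":[0,0,-4]},
  {"travel":[0.039,0.001,0.009],"turn":[0,0,-6]},
  {"travel":[0.0495,0.001,0.012],"turn":[0,0,-6]},
  {"travel":[0.0505,0.001,0.012],"turn":[0,0,-6]},
])

```text
time: 18.65
position: [0.4879, 0.0106, 0.1427]
tool_rot: [0.412, 2.606, 0.187]
ft_force: [0.3, -1.2, -3.7]
grip_width: 0.339
grip_force: 59.8
```

```bash
python3 -c "
from ins import *
chk(65,.0575)"
```

```text
t 18.65 q [ 0.29 -0.3  -0.3   2.36 -0.25  0.56  1.42] at [0.4879 0.0106 0.1427] F [ 0.3 -1.2 -3.7] w 0.339
need [-1.3  1.4 -1. ] [-0.3 -0.3  0.3]
rel M mm [-1.4 -0.1 56.5] target off [ 0.3  0.7 57.5] F spindle [-1.7 -1.3 -3.3]
```

Request:
step_arm([
  {"travel":[-0.0017,0.0015,0.0],"turn":[0,0,0]},
  {"travel":[-0.0017,0.0015,0.002],"turn":[0,0,0]},
  {"travel":[-0.0017,0.0015,0.004],"turn":[0,0,0]},
  {"travel":[-0.0017,0.0015,0.006],"turn":[0,0,0]},
])

```text
time: 19.05
position: [0.4953, 0.0107, 0.1409]
tool_rot: [0.413, 2.601, 0.187]
ft_force: [-0.3, -0.3, -3.4]
grip_width: 0.336
grip_force: 59.8
```

```bash
python3 -c "
from ins import *
chk(65,.0505)"
```

```text
t 19.05 q [ 0.3  -0.28 -0.31  2.35 -0.25  0.55  1.41] at [0.4953 0.0107 0.1409] F [-0.3 -0.3 -3.4] w 0.336
need [ 3.9 -0.2  0.7] [-0.2 -0.1  0.2]
rel M mm [ 4.  -0.7 51.2] target off [ 0.3  0.7 50.5] F spindle [-2.  -0.3 -2.8]
```

Request:
step_arm([
  {"travel":[0.0017,-0.0001,0.0],"turn":[0,0,0]},
  {"travel":[0.0034,-0.0003,0.0],"turn":[0,0,0]},
  {"travel":[0.0034,-0.0003,0.0],"turn":[0,0,0]},
])

```text
time: 19.35
position: [0.4915, 0.0117, 0.1388]
tool_rot: [0.413, 2.602, 0.187]
ft_force: [-0.2, -0.4, -2.2]
grip_width: 0.339
grip_force: 59.8
```

```bash
python3 -c "
from ins import *
chk(65,.0505)"
```

```text
t 19.35 q [ 0.29 -0.28 -0.31  2.36 -0.25  0.55  1.41] at [0.4915 0.0117 0.1388] F [-0.2 -0.4 -2.2] w 0.339
need [-0.4  0.3  0.7] [-0.2 -0.1  0.2]
rel M mm [-0.1  0.6 51.2] target off [ 0.3  0.7 50.5] F spindle [-1.3 -0.4 -1.8]
```

Aligned with no contact force, so I'll descend in stages.

Request:
step_arm([
  {"travel":[-0.0007,0.0003,0.002],"turn":[0,0,0]},
  {"travel":[-0.0007,0.0003,0.004],"turn":[0,0,0]},
  {"travel":[-0.0007,0.0003,0.006],"turn":[0,0,0]},
  {"travel":[-0.0007,0.0003,0.008],"turn":[0,0,0]},
])

```text
time: 19.75
position: [0.4966, 0.0122, 0.1324]
tool_rot: [0.413, 2.602, 0.187]
ft_force: [0.0, 0.1, -2.5]
grip_width: 0.342
grip_force: 59.8
```

```bash
python3 -c "
from ins import *
chk(65,.043)"
```

```text
t 19.75 q [ 0.29 -0.26 -0.31  2.36 -0.24  0.52  1.4 ] at [0.4966 0.0122 0.1324] F [ 0.   0.1 -2.5] w 0.342
need [ 0.7 -0.1  0.1] [-0.2 -0.1  0.2]
rel M mm [ 1.1  0.5 43.1] target off [ 0.3  0.7 43. ] F spindle [-1.2  0.1 -2.2]
```

Request:
step_arm([
  {"travel":[0.0003,0,0.003],"turn":[0,0,0]},
  {"travel":[0.0003,0,0.006],"turn":[0,0,0]},
  {"travel":[0.0003,0,0.009],"turn":[0,0,0]},
  {"travel":[0.0003,0,0.012],"turn":[0,0,0]},
  {"travel":[0.0003,0,0.0125],"turn":[0,0,0]},
])

```text
time: 20.25
position: [0.503, 0.0128, 0.1217]
tool_rot: [0.413, 2.601, 0.187]
ft_force: [0.7, -2.3, 0.2]
grip_width: 0.338
grip_force: 59.8
```

```bash
python3 -c "
from ins import *
chk(65,.0303)"
```

```text
t 20.25 q [ 0.3  -0.23 -0.32  2.36 -0.23  0.49  1.4 ] at [0.503  0.0128 0.1217] F [ 0.7 -2.3  0.2] w 0.338
need [ 1.  -0.   0.4] [-0.2 -0.1  0.2]
rel M mm [ 1.3  0.3 30.7] target off [ 0.3  0.7 30.3] F spindle [ 0.5 -2.4 -0. ]
```

Request:
step_arm([
  {"travel":[0,0,0],"turn":[0,0,5]},
  {"travel":[0,0,0],"turn":[0,0,10]},
  {"travel":[0,0,0],"turn":[0,0,15]},
  {"travel":[0,0,0],"turn":[0,0,18.5]},
  {"travel":[0,0,0],"turn":[0,0,18.5]},
])

```text
time: 20.75
position: [0.5029, 0.0122, 0.1219]
tool_rot: [0.831, 2.519, 0.294]
ft_force: [2.5, -3.0, -2.7]
grip_width: 0.342
grip_force: 59.8
```

```bash
python3 -c "
from ins import *
chk(46.5,.0303);print(np.round(ctrl.get_state()['torque'],2))"
```

```text
t 20.75 q [ 0.36 -0.23 -0.38  2.35 -0.26  0.49  1.1 ] at [0.5029 0.0122 0.1219] F [ 2.5 -3.  -2.7] w 0.342
need [1.  0.  0.6] [-0.3  0.1  0.2]
rel M mm [ 1.3 -0.2 30.9] target off [ 0.6  0.6 30.3] F spindle [ 0.5 -3.3 -3.4]
[-1.11  0.22 -0.35]
```

Request:
step_arm([
  {"travel":[0,0,0],"turn":[0,0,-4]},
  {"travel":[0,0,-0.002],"turn":[0,0,-8]},
  {"travel":[0,0,-0.005],"turn":[0,0,-8]},
  {"travel":[0,0,-0.008],"turn":[0,0,-8]},
  {"travel":[0,0,-0.01],"turn":[0,0,-8]},
])

```text
time: 21.25
position: [0.4977, 0.0121, 0.1304]
tool_rot: [0.651, 2.562, 0.249]
ft_force: [3.3, -3.4, -3.6]
grip_width: 0.34
grip_force: 59.8
```

Request:
step_arm([
  {"travel":[0,0,-0.003],"turn":[0,0,0]},
  {"travel":[0,0,-0.006],"turn":[0,0,0]},
  {"travel":[0,0,-0.009],"turn":[0,0,0]},
  {"travel":[0,0,-0.009],"turn":[0,0,0]},
])

```text
time: 21.65
position: [0.4924, 0.0126, 0.1379]
tool_rot: [0.651, 2.564, 0.25]
ft_force: [-0.6, -0.2, -2.9]
grip_width: 0.341
grip_force: 59.8
```

```bash
python3 -c "
from ins import *
chk(54.5,.0565)"
```

```text
t 21.65 q [ 0.32 -0.28 -0.33  2.36 -0.26  0.54  1.24] at [0.4924 0.0126 0.1379] F [-0.6 -0.2 -2.9] w 0.341
need [-0.5 -0.6 -6.5] [-0.2 -0.1  0.2]
rel M mm [ 0.3  1.4 50. ] target off [ 0.5  0.7 56.5] F spindle [-2.1 -0.2 -2.2]
```

Request:
step_arm([
  {"travel":[0,0,-0.003],"turn":[0,0,0]},
  {"travel":[0,0,-0.005],"turn":[0,0,0]},
  {"travel":[-0.0005,0.0,-0.007],"turn":[0,0,0]},
  {"travel":[-0.001,0.0,-0.007],"turn":[0,0,0]},
])

```text
time: 22.05
position: [0.4904, 0.0111, 0.1448]
tool_rot: [0.651, 2.563, 0.249]
ft_force: [0.5, 0.1, -3.1]
grip_width: 0.339
grip_force: 59.8
```

Request:
step_arm([
  {"travel":[-0.006,0.002,-0.003],"turn":[0,0,0]},
  {"travel":[-0.015,0.002,-0.006],"turn":[0,0,0]},
  {"travel":[-0.025,0.002,-0.01],"turn":[0,0,0]},
  {"travel":[-0.037,0.001,-0.013],"turn":[0,0,0]},
  {"travel":[-0.049,0.0,-0.014],"turn":[0,0,0]},
])

```text
time: 22.55
position: [0.5224, -0.0147, 0.1779]
tool_rot: [0.651, 2.561, 0.249]
ft_force: [0.7, -1.2, -2.5]
grip_width: 0.341
grip_force: 59.8
```

```bash
python3 - <<'E'
from look import *
ctrl.get_image('wrist');show(*look(54.5));s=ctrl.get_state();w=ctrl.get_image('wrist')[:,:,::-1].copy();cv2.imwrite('pics/w10.png',w);np.save('w10.npy',pose(s))
c=cam('wrist',s);B=np.c_[sx,Y,sz]
def ang(w,c,tag):
    r=((w[:,:,2]>120)&(w[:,:,1]<70)&(w[:,:,0]<70)).astype(np.uint8)
    u,v=proj(c,[M-.027*sz+.03*Y])[0].astype(int);k=np.zeros_like(r);cv2.circle(k,(int(u),int(v)),22,1,-1);r&=k
    yy,xx=np.where(r);px=(xx.mean(),yy.mean())
    for hh in(.024,.030):
        q=onplane(c,[px],M-hh*sz,sz)[0]-M;print(tag,len(xx),np.round(px,1),hh,'nose ccw from +Y',round(float(np.degrees(np.arctan2(-q@sx,q@Y))),1),np.linalg.norm(q-(q@sz)*sz)*1e3)
T=np.load('w9.npy');ang(cv2.imread('pics/w9.png'),cam('wrist',{'position':T[:3,3],'tool_rot':Ro.from_matrix(T[:3,:3]).as_rotvec()}),'before')
ang(w,c,'now')
E
```

```text
t 22.6 q [ 0.31 -0.25 -0.25  2.25 -0.24  0.63  1.28] at [ 0.5243 -0.016   0.1793] F [ 2.8 -1.  -0.8] w 0.342
need [ 4.8 -1.4  1.7] [-0.2  0.2  0.1]
before 185 [354.6 116.9] 0.024 nose ccw from +Y 7.3 29.286411457267466
before 185 [354.6 116.9] 0.03 nose ccw from +Y 6.0 29.509508927892636
now 186 [352.6 110.4] 0.024 nose ccw from +Y 1.0 29.397043978169222
now 186 [352.6 110.4] 0.03 nose ccw from +Y -0.1 29.65776201792372
```

Cam nose is now within about 1° of straight at the jaw. Next I'll carry the crank to its spot and stand it.

```bash
python3 - <<'E'
from look import *
show(*cr(.19,0,h=np.array([.5495,-.2438]),a=np.radians(30)))
E
```

```text
t 22.65 q [ 0.31 -0.25 -0.25  2.25 -0.24  0.63  1.28] at [ 0.5233 -0.0152  0.1784] F [-0.1  0.2 -3.2] w 0.338
need [-137.2 -184.8   -9.6] [23.5 19.2 30.6]
```

Request:
step_arm([
  {"travel":[-0.01,-0.013,-0.015],"turn":[1,1,1]},
  {"travel":[-0.025,-0.034,-0.028],"turn":[4,3,4]},
  {"travel":[-0.042,-0.057,-0.032],"turn":[7,5.5,8]},
  {"travel":[-0.06,-0.081,-0.032],"turn":[10,8,12]},
  {"travel":[-0.08,-0.108,-0.032],"turn":[13,10.5,16]},
])

```text
time: 23.15
position: [0.5239, -0.1491, 0.2065]
tool_rot: [1.125, 2.694, 0.113]
ft_force: [1.1, 0.6, -2.4]
grip_width: 0.34
grip_force: 59.8
```

```bash
python3 - <<'E'
from look import *
show(*cr(.18,0,h=np.array([.5495,-.2438]),a=np.radians(30)))
E
```

```text
t 23.15 q [ 0.45 -0.04 -0.19  1.94 -0.06  1.01  1.07] at [ 0.5239 -0.1491  0.2065] F [ 1.1  0.6 -2.4] w 0.34
need [-80.1 -53.   33. ] [10.2  8.8 14.6]
```

Request:
step_arm([
  {"travel":[-0.025,-0.017,0.005],"turn":[3,3,4]},
  {"travel":[-0.05,-0.033,0.012],"turn":[6,5.5,8]},
  {"travel":[-0.07,-0.046,0.022],"turn":[9,8,12]},
  {"travel":[-0.08,-0.053,0.033],"turn":[10.2,8.8,14.6]},
  {"travel":[-0.08,-0.053,0.033],"turn":[10.2,8.8,14.6]},
])

```text
time: 23.65
position: [0.5493, -0.2453, 0.1768]
tool_rot: [-1.571, -2.717, 0.001]
ft_force: [-0.2, 1.1, -3.1]
grip_width: 0.338
grip_force: 59.8
```

Request:
step_arm([
  {"travel":[0,0,0],"turn":[0,0,0]},
])

```text
time: 23.75
position: [0.5493, -0.2427, 0.1788]
tool_rot: [-1.567, -2.722, -0.002]
ft_force: [-0.1, 0.6, -1.8]
grip_width: 0.34
grip_force: 59.8
```

```bash
python3 - <<'E'
from look import *
show(*cr(.055,0,h=np.array([.5495,-.2438]),a=np.radians(30)))
E
```

```text
t 23.75 q [ 0.47  0.25 -0.12  1.65  0.03  1.24  0.87] at [ 0.5493 -0.2427  0.1788] F [-0.1  0.6 -1.8] w 0.34
need [ -1.2  -0.4 123.8] [ 0.  -0.1  0.1]
```

Request:
step_arm([
  {"travel":[0,0,0.035],"turn":[0,0,0]},
  {"travel":[0,0,0.075],"turn":[0,0,0]},
  {"travel":[0,0,0.105],"turn":[0,0,0]},
  {"travel":[0,0,0.118],"turn":[0,0,0]},
  {"travel":[0,0,0.118],"turn":[0,0,0]},
])

```text
time: 24.25
position: [0.5483, -0.2419, 0.0607]
tool_rot: [-1.566, -2.721, -0.0]
ft_force: [-0.5, -0.1, -1.6]
grip_width: 0.343
grip_force: 59.8
```

Request:
step_arm([
  {"travel":[0,0,0],"turn":[0,0,0]},
  {"travel":[0,0,0.001],"turn":[0,0,0]},
  {"travel":[0,0,0.002],"turn":[0,0,0]},
  {"travel":[0,0,0.003],"turn":[0,0,0]},
  {"travel":[0,0,0.004],"turn":[0,0,0]},
])

```text
time: 24.75
position: [0.5497, -0.2433, 0.0582]
tool_rot: [1.568, 2.721, 0.001]
ft_force: [-0.1, 0.6, -1.8]
grip_width: 0.343
grip_force: 59.8
```

Request:
step_arm([
  {"travel":[0,0,0.001],"turn":[0,0,0]},
  {"travel":[0,0,0.002],"turn":[0,0,0]},
  {"travel":[0,0,0.0025],"turn":[0,0,0]},
  {"travel":[0,0,0.003],"turn":[0,0,0]},
  {"travel":[0,0,0.003],"turn":[0,0,0]},
])

```text
time: 25.25
position: [0.5495, -0.2432, 0.0546]
tool_rot: [1.568, 2.721, 0.0]
ft_force: [-0.2, 0.4, -3.2]
grip_width: 0.338
grip_force: 59.8
```

Nearly touching; I'll creep until it makes contact.

Request:
step_arm([
  {"travel":[0,0,0.0005],"turn":[0,0,0]},
  {"travel":[0,0,0.001],"turn":[0,0,0]},
  {"travel":[0,0,0.001],"turn":[0,0,0]},
])

```text
time: 25.55
position: [0.5496, -0.2433, 0.0543]
tool_rot: [1.568, 2.721, 0.0]
ft_force: [-2.0, 0.5, 1.4]
grip_width: 0.336
grip_force: 59.7
```

Request:
step_arm([
  {"travel":[0,0,0],"turn":[0,0,0]},
  {"travel":[0,0,0],"turn":[0,0,0]},
  {"travel":[0,0,0],"turn":[0,0,0]},
  {"travel":[0,0,0],"turn":[0,0,0]},
  {"travel":[0,0,0],"turn":[0,0,0]},
], gripper=0.9)

```text
time: 26.05
position: [0.5496, -0.2432, 0.0537]
tool_rot: [1.568, 2.721, 0.0]
ft_force: [0.8, -1.0, -0.1]
grip_width: 0.71
grip_force: 0.0
```

Request:
step_arm([
  {"travel":[0,0,0],"turn":[0,0,0]},
  {"travel":[0,0,0],"turn":[0,0,0]},
  {"travel":[0,0,0],"turn":[0,0,0]},
  {"travel":[0,0,0],"turn":[0,0,0]},
])

```text
time: 26.45
position: [0.5495, -0.2432, 0.0537]
tool_rot: [1.568, 2.721, 0.0]
ft_force: [-0.1, -1.0, 0.9]
grip_width: 0.893
grip_force: 0.0
```

Request:
step_arm([
  {"travel":[0,0,-0.02],"turn":[0,0,0]},
  {"travel":[0,0,-0.05],"turn":[0,0,0]},
  {"travel":[0,0,-0.09],"turn":[0,0,0]},
  {"travel":[0,0,-0.13],"turn":[0,0,0]},
  {"travel":[0,0,-0.15],"turn":[0,0,0]},
])

```text
time: 26.95
position: [0.5509, -0.2437, 0.208]
tool_rot: [1.565, 2.716, 0.002]
ft_force: [0.4, 0.3, 0.4]
grip_width: 0.897
grip_force: 0.0
```

```bash
python3 - <<'E'
from look import *
ctrl.get_image('wrist');s=ctrl.get_state();w=ctrl.get_image('wrist')[:,:,::-1];cv2.imwrite('pics/w11.png',w);c=cam('wrist',s)
print(s['time'],s['position'],s['grip_width'])
# knob: dark blob & head: bright blob near expected pixels
g=cv2.cvtColor(w,cv2.COLOR_BGR2GRAY)
k=np.array([.5495-.072*np.cos(np.radians(30)),-.2433+.072*.5,.074]);u=proj(c,[k,[.5495,-.2433,.07]]);print(u)
m=(g<45).astype(np.uint8);n,l,st,ce=cv2.connectedComponentsWithStats(m);i=[j for j in range(1,n) if np.hypot(*(ce[j]-u[0]))<15 and st[j,4]>200];print([(st[j,4],onz(c,[ce[j]],.074)[0].round(4)) for j in i])
im=ctrl.get_image('top')[:,:,::-1];o=cv2.imread('pics/top0.png')
for nm,lo,hi in(('orange',(5,150,120),(18,255,255)),('blue',(105,90,60),(130,255,255))):
  for x in(o,im):
    mm=cv2.inRange(cv2.cvtColor(x,cv2.COLOR_BGR2HSV),lo,hi);n,l,st,ce=cv2.connectedComponentsWithStats(mm);print(nm,[(int(st[j,4]),ce[j].round(1).tolist()) for j in range(1,n) if st[j,4]>120 and 190<ce[j][0]<450 and ce[j][1]>140])
E
```

```text
27.0 [ 0.55202121 -0.24416398  0.21054117] 0.8977052967467472
[[275.54397826 115.58512798]
 [317.96596879 184.88486365]]
[(np.int32(429), array([ 0.488 , -0.2054,  0.074 ]))]
orange [(511, [364.4, 166.9]), (536, [337.3, 258.2]), (522, [219.4, 265.7]), (561, [421.8, 266.5])]
orange [(511, [364.4, 167.0]), (532, [337.2, 258.2]), (527, [219.6, 265.8])]
blue [(202, [268.7, 202.4]), (155, [330.4, 207.2])]
blue [(219, [263.5, 203.2]), (144, [330.5, 207.3])]
```

```bash
python3 -c "
from bench import ctrl
print(ctrl.close_job())"
```

```text
the job is handed in; nothing more can be done
None
```

The job is handed in at about 27 s of the 58 s limit: the cam nose is within about 1° of straight at the jaw, the plate is clamped against its stop, and the crank stands upright on the bench clear of the rest. The jars and bottles I could measure had not moved; I did not re-measure the orange-label bottle or the nearest-right jar, which the arm hid in the last picture.

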